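# Photograph specimen carriers on a spring-jaw imaging stage

### The arm

A 6-joint arm with a two-finger parallel gripper is mounted at the origin on the work surface. World frame = base frame: x ahead of the robot, y to its left, z up, the work surface at z = 0. Lengths are in m, angles in rad, forces in N, time in s.
With the tool pointing down it reaches from about 0.25 to 0.725 m from the base axis. Payload 4 kg.
Tool frame: the origin (TCP) lies midway between the tips of the shut fingers; the grasp point (between the pads) lies 19 mm behind it; y points along the fingers, z is the direction in which the jaws open and shut, and the axes are right-handed (so a half turn about y gives the same grasp; the last joint's range is limited). The gripper opens to 85 mm and grips with 20 to 120 N. Pads are 22 mm wide; open, the fingers measure 114 mm over their backs; the gripper's body (76 mm by 85 mm) begins 54 mm behind the grasp point. The pads swing forward as they close: fully open they stand 13 mm farther back than shut.
Start: joints at [-1.35, 0.241, 0.005, 1.335, 0, 1.571], TCP at [0.11, -0.488, 0.231] pointing down, gripper open.
Joint ranges: [-2.72, 2.72], [-1.05, 1.87], [-1.09, 1.28], [-1.99, 2.15], [-1.42, 1.44], [-3.14, 3.14]. Speed limits (rad/s): [2.79, 2.79, 3.14, 3.14, 3.14, 3.14].

### API

Orientations are given as a unit quaternion [x, y, z, w].
In Python, from workcell import bot gives the robot as it stands. The module is installed in compiled form; this text tells all that it offers.
- The arm moves only by the shell command python3 -m handwheel 'ROWS' [OPENING]. ROWS is JSON, a list of rows, each a list of 6 numbers: the shift along the tool's x, y, z in units of 25 mm (1.0 is 25 mm), then the turn, a rotation vector about the tool's x, y, z in units of 10 degrees (1.0 is 10 degrees). A call has exactly 5 rows; each row is the pose to reach, as a shift and turn from the pose commanded when the call began, along the tool's axes at that moment; what a row does not reach only later rows make up. A row lasts 1/8 s, in which the tool goes at most 62.5 mm and 10.7 degrees, less where a joint would pass 70% of its speed; a pose out of reach is approached as far as the arm can. A call with a gripper value outside its range is refused whole. OPENING is the gripper command: -1 is shut, 1 is fully open, values between are in proportion, set as the call begins (- or left out, the last holds). The fingers move at their own pace and stop on an object; the grip force is fixed at half the most. Time passes only in rows, so rows that repeat a pose let the fingers close, or fill a call up. It gives the time, the measured TCP pose, the force and the opening at its end, in the units of the state.
- bot.get_obs(): the state, without advancing time (a new reading comes with each control period).
- bot.camera(name): name is "scene" or "top" or "wrist"; returns a dict with "color" (420x560x3 uint8, red, green, blue), "fx", "fy", "cx", "cy" (pixels), "dist_coeffs" ([k1, k2, p1, p2, k3] as OpenCV has them; the pictures are not rectified), "rvec" (rotation vector, rad) and "tvec" (3), from world to camera coordinates, as OpenCV has them. Camera axes: x right, y down, z forward; pixel columns grow to the right and rows downward; lengths in m; the calibration is good to about 2 mm. A picture is of the moment at which its call begins. There is no depth.
- bot.job_done(): hands the job in, once; it reports no verdict.
The state is a dict: "clock": time; "joint_pos": joint angles; "joint_vel": joint speeds; "tau": joint torques, N m; "eef_pos": TCP position; "tool_rot": TCP orientation; "ft_force": force on the tool from outside, world axes, zero at the start; "ft_torque": the same for the moment, N m; "grip_width": finger opening in m.
Only numpy, scipy, OpenCV 4.12 (cv2) and the standard library are available. Lean on these libraries where they do the work, as an engineer would, in place of code of your own. Each camera call takes 0.05 s, during which the arm holds its last target.

### The job

Photograph every specimen carrier that is there, one after another in the order white, yellow, blue (one may be missing): clamp it by pushing one end into a sprung jaw of the imaging stage and lowering the other end under the opposite jaw, let it go so that it sits level and centred, then press the red paddle right down to its stop and let it rise. Take each carrier out again and lay it flat in the steel tray, side by side with the others, before loading the next, and leave the dish, bottle and tweezers alone.

Things in the scene. Friction and masses are not known exactly. Their poses are not given: they have to be found in the camera images.
- carrier_white: specimen carrier with a white cap: dark green rigid plate 90 (its x) x 60 (its y) x 5 mm with a solid square cell 30 x 30 mm in the middle of its upper face, to be taken by; cell top 27 mm, white cap's top 29 mm above the underside; two thin white strips on the plate; 50 to 100 g; same either way round. Origin: centre of its underside, z up on the cell's side. May be absent (None)
- carrier_yellow: specimen carrier with a yellow cap: dark green rigid plate 90 (its x) x 60 (its y) x 5 mm with a solid square cell 30 x 30 mm in the middle of its upper face, to be taken by; cell top 27 mm, yellow cap's top 29 mm above the underside; two thin yellow strips on the plate; 50 to 100 g; same either way round. Origin: centre of its underside, z up on the cell's side. May be absent (None)
- carrier_blue: specimen carrier with a blue cap: dark green rigid plate 90 (its x) x 60 (its y) x 5 mm with a solid square cell 30 x 30 mm in the middle of its upper face, to be taken by; cell top 27 mm, blue cap's top 29 mm above the underside; two thin blue strips on the plate; 50 to 100 g; same either way round. Origin: centre of its underside, z up on the cell's side. May be absent (None)
- imager: imaging stage, fixed: cream housing 180 (x) x 110 (y) mm, black top at 40 mm height with a round lens at its centre, and two blue sprung jaws facing each other along its x. Origin: centre of its underside, z up. To take a carrier out: slide it 8 to 14 mm further into one jaw, raise its other end clear of that jaw's lip, draw it out
- stage (a point): centre between the jaws, 52 mm above the bench, level with the jaws' ledges; axes as the imager's. A clamped carrier's underside centre comes to rest here, level, its 90 mm along x. The carrier goes in tilted about 0.3 rad: low end on one ledge, pushed under its lip until that jaw has given 11 to 17 mm, then the other end lowered on its ledge and let go; both jaws press it to the middle, each giving 3 mm
- jaw_near (a joint): travel (m) of the sprung jaw on the imager's -x side: 0 at rest, grows pushed outward, stop 0.018; 2 N plus 0.4 N per mm. Jaw 50 mm wide (y), C shape open to the centre. At rest, from point stage: ledge (top at z 0) reaches from 28 to 42 mm, groove's back wall at 42 mm, lip above from 37 to 42 mm, its underside 10 mm and its top 14 mm above the ledge; wall 8 mm thick behind
- jaw_far (a joint): the same for the like jaw, mirrored, on the imager's +x side, growing along +x
- paddle_tread (a point): where to press: on the upper face and middle line of the red paddle, 23 mm from its free end. Plate 115 x 62 x 6 mm, hinged at its +x end 92 mm from here on a fixed black base 140 x 84 x 10 mm; slopes up 0.22 rad to its free (-x) end. The point's x points along the level base towards the hinge, z up (at rest). Height at rest 44 mm, at the stop 24 mm; 2 N to start, about 8 N at the stop; springs back
- paddle (a joint): paddle angle in rad: 0 up, 0.22 pressed right down to its stop
- tray: steel done tray, fixed: outside 245 (x) x 115 (y) x 18 mm high, walls and floor 4 mm; holds three carriers side by side along its x, their length along its y. Origin: centre of its underside, z up
- tray_in (a point): centre of the tray's inner floor, axes as the tray's; inside 237 (x) x 107 (y) mm
- petri_dish: glass dish 90 mm across, 14 mm high, a bystander to leave alone; origin: centre of its underside
- reagent_bottle: amber bottle 60 mm across, 120 mm high, a bystander to leave alone; origin: centre of its underside
- tweezers: steel tweezers 125 mm long, a bystander to leave alone; origin near its middle

How it is judged:
On the way, in this order (a step that is already met when the one before it is completed fails the run):
1. the white carrier sits level and centred under both jaws, let go (passed over if there is no white carrier) (x of carrier_white in the frame of stage between -0.003 and 0.003 m and y of carrier_white in the frame of stage between -0.012 and 0.012 m and z of carrier_white in the frame of stage between -0.003 and 0.003 m and angle between the x axis of carrier_white and the x axis of stage, either way round below 0.08 rad and angle between the z axis of carrier_white and the z axis of stage, either way round below 0.05 rad and contact force between the fingers and carrier_white below 0.3 N), for 0.3 s.
2. with the white carrier still so clamped, the paddle is pressed down to its stop (tread within 3 mm of its lowest height) (x of carrier_white in the frame of stage between -0.003 and 0.003 m and y of carrier_white in the frame of stage between -0.012 and 0.012 m and z of carrier_white in the frame of stage between -0.003 and 0.003 m and angle between the x axis of carrier_white and the x axis of stage, either way round below 0.08 rad and angle between the z axis of carrier_white and the z axis of stage, either way round below 0.05 rad and z of paddle_tread in the frame of carrier_white below -0.025 m), for 0.1 s.
3. the white carrier lies flat in the tray, let go (x of carrier_white in the frame of tray_in between -0.118 and 0.118 m and y of carrier_white in the frame of tray_in between -0.053 and 0.053 m and z of carrier_white in the frame of tray_in between -0.004 and 0.004 m and angle between carrier_white's own z axis and vertical below 0.06 rad and contact force between the fingers and carrier_white below 0.3 N), for 0.2 s.
4. the yellow carrier sits level and centred under both jaws, let go (passed over if there is no yellow carrier) (x of carrier_yellow in the frame of stage between -0.003 and 0.003 m and y of carrier_yellow in the frame of stage between -0.012 and 0.012 m and z of carrier_yellow in the frame of stage between -0.003 and 0.003 m and angle between the x axis of carrier_yellow and the x axis of stage, either way round below 0.08 rad and angle between the z axis of carrier_yellow and the z axis of stage, either way round below 0.05 rad and contact force between the fingers and carrier_yellow below 0.3 N), for 0.3 s.
5. with the yellow carrier still so clamped, the paddle is pressed down to its stop (tread within 3 mm of its lowest height) (x of carrier_yellow in the frame of stage between -0.003 and 0.003 m and y of carrier_yellow in the frame of stage between -0.012 and 0.012 m and z of carrier_yellow in the frame of stage between -0.003 and 0.003 m and angle between the x axis of carrier_yellow and the x axis of stage, either way round below 0.08 rad and angle between the z axis of carrier_yellow and the z axis of stage, either way round below 0.05 rad and z of paddle_tread in the frame of carrier_yellow below -0.025 m), for 0.1 s.
6. the yellow carrier lies flat in the tray, let go (x of carrier_yellow in the frame of tray_in between -0.118 and 0.118 m and y of carrier_yellow in the frame of tray_in between -0.053 and 0.053 m and z of carrier_yellow in the frame of tray_in between -0.004 and 0.004 m and angle between carrier_yellow's own z axis and vertical below 0.06 rad and contact force between the fingers and carrier_yellow below 0.3 N), for 0.2 s.
7. the blue carrier sits level and centred under both jaws, let go (passed over if there is no blue carrier) (x of carrier_blue in the frame of stage between -0.003 and 0.003 m and y of carrier_blue in the frame of stage between -0.012 and 0.012 m and z of carrier_blue in the frame of stage between -0.003 and 0.003 m and angle between the x axis of carrier_blue and the x axis of stage, either way round below 0.08 rad and angle between the z axis of carrier_blue and the z axis of stage, either way round below 0.05 rad and contact force between the fingers and carrier_blue below 0.3 N), for 0.3 s.
8. with the blue carrier still so clamped, the paddle is pressed down to its stop (tread within 3 mm of its lowest height) (x of carrier_blue in the frame of stage between -0.003 and 0.003 m and y of carrier_blue in the frame of stage between -0.012 and 0.012 m and z of carrier_blue in the frame of stage between -0.003 and 0.003 m and angle between the x axis of carrier_blue and the x axis of stage, either way round below 0.08 rad and angle between the z axis of carrier_blue and the z axis of stage, either way round below 0.05 rad and z of paddle_tread in the frame of carrier_blue below -0.025 m), for 0.1 s.
9. the blue carrier lies flat in the tray, let go (x of carrier_blue in the frame of tray_in between -0.118 and 0.118 m and y of carrier_blue in the frame of tray_in between -0.053 and 0.053 m and z of carrier_blue in the frame of tray_in between -0.004 and 0.004 m and angle between carrier_blue's own z axis and vertical below 0.06 rad and contact force between the fingers and carrier_blue below 0.3 N), for 0.2 s.
At the end, for the whole second after the job is handed in: every carrier present lies flat (within 0.06 rad) on the tray's floor (underside within 4 mm of it, its centre inside the tray's walls), let go and at rest, with the paddle up (joint below 0.03 rad) and both jaws back at rest (below 3 mm) (x of carrier_white in the frame of tray_in between -0.118 and 0.118 m and y of carrier_white in the frame of tray_in between -0.053 and 0.053 m and z of carrier_white in the frame of tray_in between -0.004 and 0.004 m and angle between each of carrier_white, carrier_yellow, carrier_blue's own z axis and vertical below 0.06 rad and linear speed of each of carrier_white, carrier_yellow, carrier_blue below 0.02 m/s and x of carrier_yellow in the frame of tray_in between -0.118 and 0.118 m and y of carrier_yellow in the frame of tray_in between -0.053 and 0.053 m and z of carrier_yellow in the frame of tray_in between -0.004 and 0.004 m and x of carrier_blue in the frame of tray_in between -0.118 and 0.118 m and y of carrier_blue in the frame of tray_in between -0.053 and 0.053 m and z of carrier_blue in the frame of tray_in between -0.004 and 0.004 m and value of joint paddle below 0.03 rad and value of joint each of jaw_near, jaw_far below 0.003 m); the robot touches nothing.
It fails at once if the petri dish is moved more than 30 mm (distance of petri_dish from where it was at the start of the episode above 0.03 m).
It fails at once if the reagent bottle is moved more than 30 mm (distance of reagent_bottle from where it was at the start of the episode above 0.03 m).
It fails at once if the tweezers is moved more than 30 mm (distance of tweezers from where it was at the start of the episode above 0.03 m).
Of carrier_white, carrier_yellow, carrier_blue only 2 to 3 are there at a start; the rules pass over those that are not, and their reading is None.
At some moment in a run one of carrier_white, carrier_yellow, carrier_blue may be knocked a few centimetres aside while the robot is not near it.
Once in a run the grip may slacken for a moment while it holds something.
It also fails if it takes over 210 s, if anything falls off the work surface, if the arm or the gripper's body presses on something with over 40 N, if the wrist force passes 120 N, or if a joint passes its speed limit or range.

## Working session

There is one attempt and no reset: what is moved stays moved. The work goes in short steps, Python scripts to look and compute and a shell command to move; the robot and the scene stay as the last step left them, time stands still between calls to the robot, and variables do not carry over. Pictures are saved under pics/ and viewed, and the job is handed in when it is done.

```bash
mkdir -p pics; ls
python3 - <<'E'
from workcell import bot
import cv2
print(bot.get_obs())
for n in ["scene","top","wrist"]:
    c=bot.camera(n); cv2.imwrite(f"pics/{n}0.png",c["color"][:,:,::-1]); print(n,{k:v for k,v in c.items() if k!="color"})
E
```

```text
pics
{'clock': 0.0, 'joint_pos': array([-1.35001137e+00,  2.41402334e-01,  3.70934475e-03,  1.33519450e+00,
        9.29215574e-06,  1.57080273e+00]), 'joint_vel': array([ 0.00074197, -0.00126561, -0.00245547,  0.00038025,  0.00030984,
       -0.00024275]), 'tau': array([-7.64932647e-04, -3.72314537e+01,  2.52409065e+01,  1.69297820e-02,
       -6.07330139e-05,  7.66891787e-06]), 'eef_pos': array([ 0.10936096, -0.48724039,  0.23041259]), 'tool_rot': array([-0.07797671,  0.70353764, -0.70206725,  0.07782033]), 'ft_force': array([-0.25892249,  0.18742397, -0.06755993]), 'ft_torque': array([ 0.0274734 ,  0.03650923, -0.04460491]), 'grip_width': 0.08521669978548722}
scene {'fx': 405.4261798319489, 'fy': 405.4261798319489, 'cx': 274.3176688258426, 'cy': 208.04380729454098, 'dist_coeffs': array([0.03883153, 0.        , 0.        , 0.        , 0.        ]), 'rvec': array([ 1.62355179,  1.6953971 , -0.8854789 ]), 'tvec': array([ 0.01268208, -0.30962975,  1.55051277])}
top {'fx': 465.24228334045824, 'fy': 465.24228334045824, 'cx': 278.5444633537962, 'cy': 208.18723119443766, 'dist_coeffs': array([-0.0385338,  0.       ,  0.       ,  0.       ,  0.       ]), 'rvec': array([ 2.13183177, -2.17633901,  0.12898407]), 'tvec': array([0.01996234, 0.58593606, 1.27638643])}
wrist {'fx': 335.7642485387246, 'fy': 335.7642485387246, 'cx': 281.553290158616, 'cy': 211.37857231624682, 'dist_coeffs': array([0.02865627, 0.        , 0.        , 0.        , 0.        ]), 'rvec': array([-2.28355383,  1.82898986,  0.24722968]), 'tvec': array([-0.49964587, -0.03353165,  0.37894705])}
```

View pics/scene0.png

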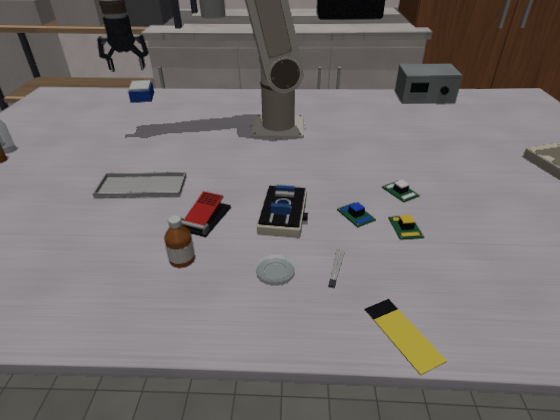

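View pics/top0.png

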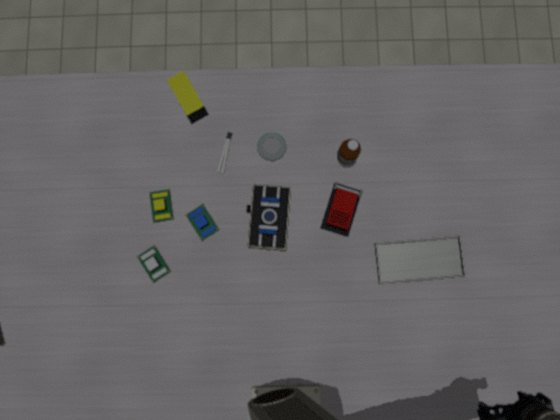

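View pics/wrist0.png

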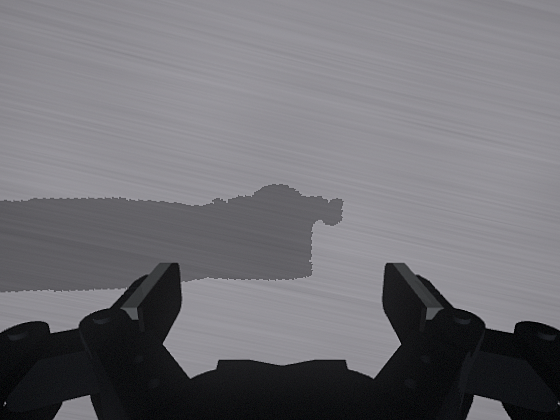

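The top view shows white, yellow and blue carriers at about (153,263), (161,205) and (202,221). The imager is at (269,217), the paddle at (342,209) and the tray at (420,260). Next I'll build the helpers and measure.

```bash
cat > h.py <<'E'
from workcell import bot
import numpy as np, cv2
from scipy.spatial.transform import Rotation as R
def shot(n,name=None):
    c=bot.camera(n); 
    if name: cv2.imwrite(f"pics/{name}.png",c["color"][:,:,::-1])
    return c
def K(c): return np.array([[c["fx"],0,c["cx"]],[0,c["fy"],c["cy"]],[0,0,1]])
def ray(c,p):
    p=np.asarray(p,float).reshape(-1,1,2)
    u=cv2.undistortPoints(p,K(c),c["dist_coeffs"]).reshape(-1,2)
    Rm=cv2.Rodrigues(c["rvec"])[0]; o=-Rm.T@c["tvec"]
    d=np.c_[u,np.ones(len(u))]@Rm
    return o,d
def plane(c,p,z):
    o,d=ray(c,p); return o+d*((z-o[2])/d[:,2])[:,None]
def proj(c,P):
    return cv2.projectPoints(np.asarray(P,float).reshape(-1,1,3),c["rvec"],c["tvec"],K(c),c["dist_coeffs"])[0].reshape(-1,2)
def hsv(c): return cv2.cvtColor(c["color"],cv2.COLOR_RGB2HSV)
def blobs(m,amin=10):
    n,l,s,ce=cv2.connectedComponentsWithStats(m.astype(np.uint8))
    return [(tuple(s[i]),ce[i],l==i) for i in range(1,n) if s[i][4]>=amin]
def tool():
    o=bot.get_obs(); return o["eef_pos"],R.from_quat(o["tool_rot"])
def rows(target_pos,target_R):
    "shift & turn in the tool axes/units from measured pose"
    p,r=tool(); s=r.inv().apply(np.asarray(target_pos)-p)/.025
    t=(r.inv()*target_R).as_rotvec()/np.deg2rad(10)
    return np.round(s,2),np.round(t,2)
def down(yaw):
    "tool y down, tool z (opening dir) horizontal at world angle yaw"
    y=np.array([0,0,-1.]); z=np.array([np.cos(yaw),np.sin(yaw),0]); x=np.cross(y,z)
    return R.from_matrix(np.c_[x,y,z])
E
python3 - <<'E'
from h import *
p,r=tool(); print(p,r.as_matrix().round(3))
c=shot("top"); im=c["color"][:,:,::-1]
cv2.imwrite("pics/t1.png",cv2.resize(im[120:300,130:300],None,fx=4.4,fy=3.3*4.4/3.3*1,interpolation=cv2.INTER_CUBIC)[:600,:800] if 0 else cv2.resize(im[170:300,130:300],(784,600),interpolation=cv2.INTER_CUBIC))
cv2.imwrite("pics/t2.png",cv2.resize(im[160:290,310:480],(784,600),interpolation=cv2.INTER_CUBIC))
E
```

```text
[ 0.10938247 -0.48741295  0.23063611] [[-0.976 -0.     0.219]
 [-0.219  0.002 -0.976]
 [ 0.    -1.    -0.002]]
```

View pics/t1.png

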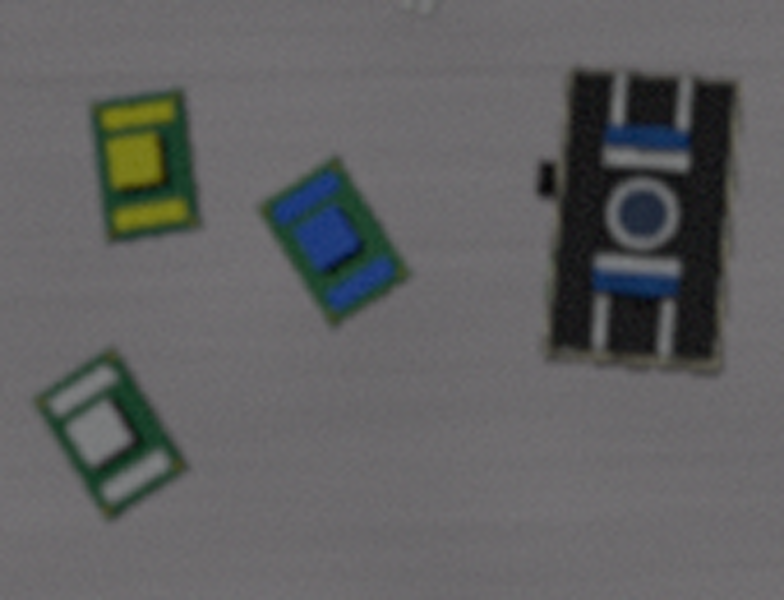

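View pics/t2.png

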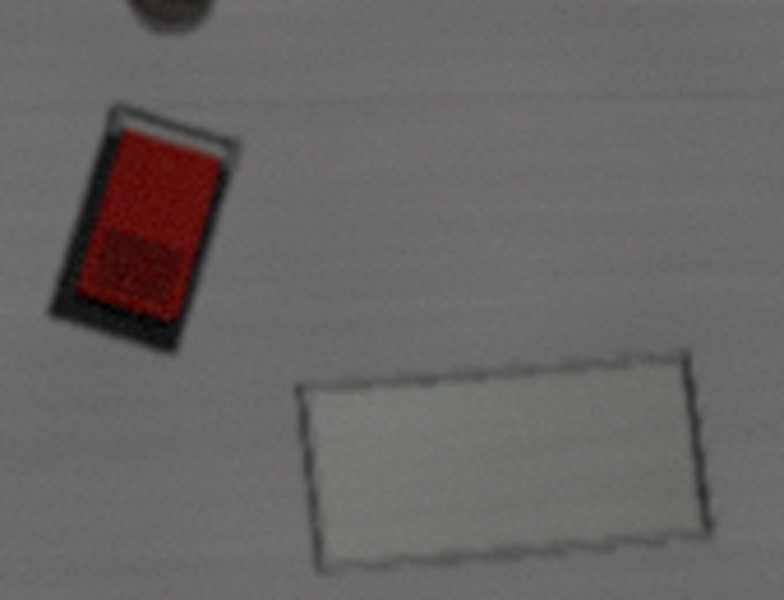

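```bash
cat > meas.py <<'E'
from h import *
def capmasks(c):
    H=hsv(c).astype(int); h,s,v=H[...,0],H[...,1],H[...,2]
    return dict(blue=(abs(h-112)<12)&(s>110)&(v>60), yellow=(abs(h-29)<6)&(s>130)&(v>80), green=(h>60)&(h<95)&(s>70),
      red=((h<8)|(h>172))&(s>130)&(v>50), H=H)
def rect(c,m,z):
    ys,xs=np.nonzero(m); q=plane(c,np.c_[xs,ys],z)[:,:2]
    (cx,cy),(w,h),a=cv2.minAreaRect((q*1000).astype(np.float32))
    if w<h: w,h,a=h,w,a+90
    return np.round([cx,cy,w,h,a],1)
def carriers(c):
    """plate hull from green blobs, cap centroid by plate"""
    M=capmasks(c); out={}
    g=cv2.morphologyEx(M["green"].astype(np.uint8),cv2.MORPH_CLOSE,np.ones((9,9)))
    for st,ce,m in blobs(g,60):
        ys,xs=np.nonzero(m); hull=cv2.convexHull(np.c_[xs,ys].astype(np.int32)); f=np.zeros(m.shape,np.uint8); cv2.fillConvexPoly(f,hull,1)
        b=(M["blue"]&(f>0)).sum(); y=(M["yellow"]&(f>0)).sum()
        col="blue" if b>.2*f.sum() else "yellow" if y>.2*f.sum() else "white"
        out[col]=rect(c,f,.005)
    return out
E
python3 - <<'E'
from meas import *
c=shot("top"); print(carriers(c))
M=capmasks(c); H=M["H"]
for col in("blue","yellow"):
    for st,ce,m in blobs(M[col],8): print(col,st[4],ce.round(1),plane(c,ce,.029)[0].round(4), plane(c,ce,.005)[0].round(4))
for st,ce,m in blobs(M["red"],50): print("red",st[4],ce,rect(c,m,.035))
v=H[...,2]
# white caps
roi=np.zeros(v.shape,bool); roi[240:290,130:175]=1
for st,ce,m in blobs((v>125)&roi,8): print("white",st[4],ce.round(1),plane(c,ce,.029)[0].round(4))
roi[:]=0; roi[180:260,250:295]=1
for st,ce,m in blobs((v<60)&roi,50): print("imager dark",st[4],ce.round(1),rect(c,m,.04))
roi[:]=0; roi[175:245,315:370]=1
for st,ce,m in blobs((v<60)&roi,50): print("paddle dark",st[4],ce.round(1),rect(c,m,.01))
print(v[262,340:480:1])
E
```

```text
{'yellow': array([605.2, 349.6,  88.8,  59. ,   7.9]), 'blue': array([555.1, 229.5,  87.7,  58.1,  33.2]), 'white': array([  10.4, -637.1,  201.7,   61.9,   97.8])}
blue 71 [269.7 199.2] [0.6136 0.0325 0.029 ] [0.6171 0.033  0.005 ]
blue 206 [198.9 217.8] [0.5645 0.2346 0.029 ] [0.5671 0.2388 0.005 ]
blue 75 [207.6 231.1] [0.5262 0.2099 0.029 ] [0.5281 0.2137 0.005 ]
blue 68 [267.3 231.1] [0.5227 0.0409 0.029 ] [0.5245 0.0416 0.005 ]
yellow 754 [184.9  92.8] [0.9356 0.2769 0.029 ] [0.945  0.2819 0.005 ]
yellow 59 [159.2 194.6] [0.6337 0.3487 0.029 ] [0.6375 0.355  0.005 ]
yellow 110 [158.7 204.1] [0.606  0.3497 0.029 ] [0.6094 0.3561 0.005 ]
yellow 60 [161.9 216.2] [0.5713 0.3401 0.029 ] [0.574  0.3463 0.005 ]
red 833 [341.93877551 208.48379352] [ 582.  -171.5  104.6   64.9  161.8]
imager dark 1179 [268.8 216.4] [563.7  37.5 170.  105.5 175.7]
imager dark 113 [270.9 191.5] [633.9  28.2  31.5  28.4 178.8]
imager dark 150 [266.7 239.7] [496.4  42.1  39.6  31.2 173.9]
paddle dark 421 [336.4 217.3] [ 576.1 -168.6  124.2   81.8  160.9]
[107 107 109 108 108 109 109 110 109 107 107 108 108 107 109 110 111 112
 112 108 109 109 106 109 110 112 111 110 109 110 106 110 110 108 107  98
  74  75  98 110 113 118 116 117 118 117 117 119 118 119 118 118 118 117
 119 118 117 121 118 119 120 117 117 117 115 117 114 118 114 114 111 117
 113 114 112 116 114 112 115 111 113 111 114 111 113 113 114 108 108 111
 113 110 112 114 112 112 113 110 109 110 112 109 108 110 110 109 106 109
 108 105 109 108 108 106 105 107 105 105 106 102  90  62  72 104 108 107
 110 110 107 111 109 110 109 110 112 109 111 111 111 109]
```

Run:
```python
from meas import *
c=shot("top"); M=capmasks(c); H=M["H"]; v=H[...,2]
roi=np.zeros(v.shape,bool); roi[240:290,130:180]=1
g=((H[...,0]>50)&(H[...,0]<100)&(H[...,1]>50)&roi)
for st,ce,m in blobs(cv2.morphologyEx(g.astype(np.uint8),cv2.MORPH_CLOSE,np.ones((3,3))),30): print("white plate",st,rect(c,m,.005))
for t in(120,135,150):
  for st,ce,m in blobs((v>t)&roi&(H[...,1]<50),8): print("white",t,st[4],ce.round(1),plane(c,ce,.029)[0].round(4))
q=np.array([(300,385),(688,352),(710,532),(322,570)])/4.612+[310,160]-.4
P=plane(c,q,.018)*1000; print(P.round(0)); print(cv2.minAreaRect(P[:,:2].astype(np.float32)))
for i in range(4): print(np.linalg.norm(P[i]-P[(i+1)%4]), np.degrees(np.arctan2(*(P[(i+1)%4]-P[i])[:2][::-1])))
# wrist camera offset in the tool frame
w=bot.camera("wrist"); Rm=cv2.Rodrigues(w["rvec"])[0]; o=-Rm.T@w["tvec"]; p,r=tool()
print("cam in tool",r.inv().apply(o-p), (r.inv().as_matrix()@Rm.T).round(3))
```

```text
white plate (np.int32(139), np.int32(247), np.int32(30), np.int32(35), np.int32(294)) [438.2 369.5  87.7  58.2  32.6]
white 120 13 [146.8 254.3] [0.464  0.3818 0.029 ]
white 120 55 [150.7 263.3] [0.4385 0.3705 0.029 ]
white 120 17 [158.8 273. ] [0.4111 0.3473 0.029 ]
[[ 483. -263.   18.]
 [ 498. -504.   18.]
 [ 388. -511.   18.]
 [ 370. -271.   18.]]
((434.1019592285156, -386.9747619628906), (113.13827514648438, 242.0029754638672), 3.5519533157348633)
242.00296639141442 -86.44804575207881
110.67668151909751 -176.7062443381762
240.06321981277733 94.13974059937615
113.147614661169 4.2880625652349496
cam in tool [-0.06661653 -0.14261349  0.00092061] [[ 0.001  0.965  0.262]
 [ 0.001 -0.262  0.965]
 [ 1.    -0.001 -0.001]]
```

Run:
```python
from h import *
print(rows([.40,-.25,.30],down(np.radians(-60))))
```

```text
(array([-13.42,  -2.75,  -6.73]), array([ 0.  , -1.73, -0.  ]))
```

```bash
python3 -m handwheel '[[-3,-0.6,-1.5,0,-0.5,0],[-5.5,-1.1,-2.7,0,-1,0],[-8,-1.6,-4,0,-1.7,0],[-10.5,-2.2,-5.3,0,-1.7,0],[-12,-2.5,-6,0,-1.7,0]]'
python3 - <<'E'
from h import *
o=bot.get_obs(); print(o["joint_pos"].round(3),rows([.45,.1,.30],down(np.radians(0))))
E
```

```text
clock: 0.98
eef_pos: [0.3487, -0.2921, 0.289]
tool_rot: [0.181, -0.683, 0.684, -0.181]
ft_force: [0.1, -0.3, 0.3]
grip_width: 0.0852
[-0.697  0.131  0.019  1.458 -0.     1.927] (array([-11.28,  -0.45, -11.63]), array([-0.01, -6.04,  0.  ]))
```

```bash
python3 -m handwheel '[[-1.7,0,-1.8,0,-1,0],[-3.4,0,-3.6,0,-2,0],[-5.1,-0.1,-5.4,0,-3,0],[-6.8,-0.1,-7.1,0,-4,0],[-8.5,-0.1,-8.8,0,-5,0]]'
python3 - <<'E'
from h import *
o=bot.get_obs(); print(o["joint_pos"].round(3),rows([.45,.25,.25],down(np.radians(60))),)
E
```

```text
clock: 1.6
eef_pos: [0.4235, 0.0048, 0.2913]
tool_rot: [0.454, -0.541, 0.542, -0.455]
ft_force: [-0.0, -0.7, 0.1]
grip_width: 0.0854
[ 0.011  0.068 -0.047  1.455 -0.     1.757] (array([-9.84,  1.65, -0.67]), array([-0.01, -7.  ,  0.  ]))
```

```bash
python3 -m handwheel '[[-2.5,0.4,-0.2,0,-1,0],[-5,0.8,-0.4,0,-2,0],[-7.5,1.2,-0.6,0,-3,0],[-9.8,1.6,-0.7,0,-4,0],[-9.8,1.6,-0.7,0,-5,0]]'
python3 - <<'E'
from h import *
o=bot.get_obs(); print(o["joint_pos"].round(3),rows([.438,.37,.20],down(np.radians(100))),)
E
```

```text
clock: 2.22
eef_pos: [0.4494, 0.2508, 0.249]
tool_rot: [0.642, -0.298, 0.296, -0.641]
ft_force: [0.6, -0.7, -0.7]
grip_width: 0.0855
[5.090e-01 2.650e-01 8.300e-02 1.391e+00 1.000e-03 1.375e+00] (array([-3.93,  1.96,  2.74]), array([ 0.01, -5.97, -0.01]))
```

```bash
python3 -m handwheel '[[-1,0.5,0.7,0,-1,0],[-2,1,1.4,0,-2,0],[-3,1.5,2.1,0,-3,0],[-3.9,2,2.7,0,-4,0],[-3.9,2,2.7,0,-5,0]]'
python3 - <<'E'
from h import *
o=bot.get_obs(); print(o["joint_pos"].round(3),rows([.438,.37,.16],down(np.radians(122.8))),)
E
```

```text
clock: 2.85
eef_pos: [0.4387, 0.3665, 0.1991]
tool_rot: [0.708, 0.0, -0.002, -0.707]
ft_force: [-0.2, -0.6, 0.3]
grip_width: 0.0855
[0.696 0.4   0.144 1.318 0.    0.693] (array([-0.03,  1.56,  0.14]), array([ 0.  , -3.27, -0.01]))
```

```bash
python3 -m handwheel '[[0,0.5,0,0,-1,0],[0,1,0.1,0,-2,0],[0,1.6,0.1,0,-3.27,0],[0,1.6,0.1,0,-3.27,0],[0,1.6,0.1,0,-3.27,0]]'
python3 - <<'E'
from h import *
c=shot("wrist","w1"); 
o=bot.get_obs(); print(o["joint_pos"].round(3),rows([.438,.37,.16],down(np.radians(122.8))),)
print(proj(c,[[.438,.3695,.029]]))
E
```

```text
clock: 3.48
eef_pos: [0.44, 0.3678, 0.1614]
tool_rot: [-0.679, -0.196, 0.196, 0.679]
ft_force: [0.1, 1.0, -0.9]
grip_width: 0.0855
[0.696 0.422 0.078 1.226 0.    0.134] (array([-0.03,  0.07,  0.12]), array([-0.  , -0.06,  0.01]))
[[285.63984481 200.626009  ]]
```

View pics/w1.png

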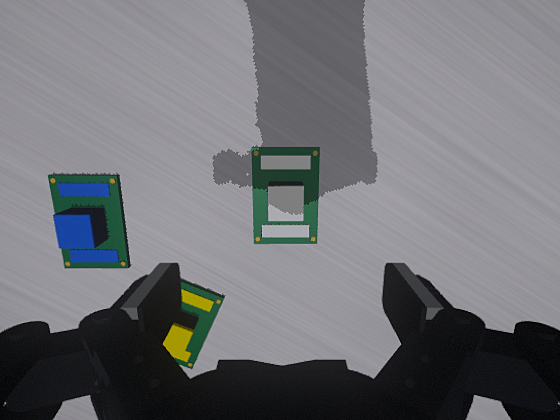

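The wrist view has the white carrier centred, with its cap at (287,201) and plate corners at (252,148), (320,148), (316,243) and (255,243). This agrees with the top measurement. I'll refine it.

Run:
```python
from h import *
c=shot("wrist")
P=plane(c,[(252,148),(320,148),(317,243.5),(255,243.5)],.005)*1000
print(P.round(1),P.mean(0)); 
for i in range(4):
    d=P[(i+1)%4]-P[i]; print(np.hypot(*d[:2]),np.degrees(np.arctan2(d[1],d[0])))
C=plane(c,[(267.5,186),(303,186),(304,220),(267.5,220)],.029)*1000; print(C.round(1),C.mean(0))
p,r=tool(); print(p, np.degrees(np.arctan2(*r.as_matrix()[:2,2][::-1])))
```

```text
[[418.6 322.7   5. ]
 [386.8 373.2   5. ]
 [462.5 420.6   5. ]
 [493.8 370.8   5. ]] [440.42326893 371.81355928   5.        ]
59.67927235959921 122.16776478344339
89.25739060465834 32.101303611244596
58.80658453295599 -57.8320811685515
89.26080258527234 -147.33851654115986
[[435.8 350.2  29. ]
 [420.  375.3  29. ]
 [444.3 392.1  29. ]
 [461.  365.7  29. ]] [440.26247388 370.83535794  29.        ]
[0.44027748 0.36794335 0.16177881] 122.25471100482855
```

Run:
```python
from h import *
print(rows([.4403,.3713,.008],down(np.radians(122.3))))
```

```text
(array([0.06, 6.15, 0.11]), array([-0.  , -0.  ,  0.01]))
```

```bash
python3 -m handwheel '[[0.06,1.8,0.1,0,0,0],[0.06,3.6,0.11,0,0,0],[0.06,5,0.11,0,0,0],[0.06,5.8,0.11,0,0,0],[0.06,6.15,0.11,0,0,0]]' 0.3;  python3 -m handwheel '[[0,0,0,0,0,0],[0,0,0,0,0,0],[0,0,0,0,0,0],[0,0,0,0,0,0],[0,0,0,0,0,0]]' -1
python3 - <<'E'
from h import *
print(rows([.4403,.3713,.1],down(np.radians(122.3))));shot("wrist","w2")
E
```

```text
clock: 4.2
eef_pos: [0.4394, 0.3704, 0.0063]
tool_rot: [0.679, 0.196, -0.197, -0.679]
ft_force: [-0.2, 0.4, 0.2]
grip_width: 0.0556
clock: 4.82
eef_pos: [0.4404, 0.3714, 0.0084]
tool_rot: [-0.679, -0.198, 0.196, 0.679]
ft_force: [-0.7, -0.1, 5.2]
grip_width: 0.0284
(array([ 0.  , -3.66,  0.  ]), array([-0.  ,  0.  ,  0.01]))
```

View pics/w2.png

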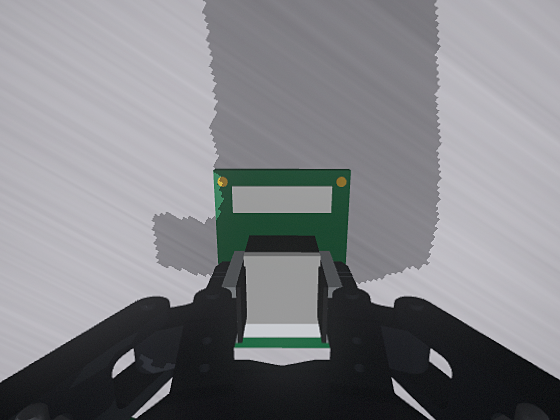

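```bash
python3 -m handwheel '[[0,-1,0,0,0,0],[0,-2.5,0,0,0,0],[0,-4,0,0,0,0],[0,-5.5,0,0,0,0],[0,-7,0,0,0,0]]'
python3 - <<'E'
from h import *
print(rows([.65,.032,.22],down(np.radians(85.5))));shot("wrist","w3")
E
```

```text
clock: 5.5
eef_pos: [0.4392, 0.3704, 0.183]
tool_rot: [0.679, 0.197, -0.197, -0.679]
ft_force: [-0.4, -0.4, -0.7]
grip_width: 0.0284
(array([ -0.12,  -1.48, -15.95]), array([ 0.  ,  3.68, -0.  ]))
```

View pics/w3.png

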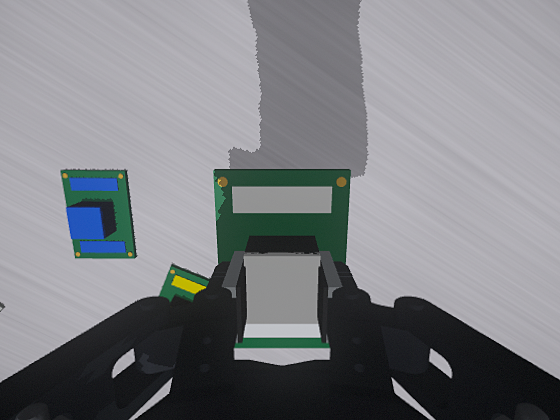

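The white carrier is lifted level, and its plate front corners in hand are at (215,170) and (350,169). Next I'll bring it past the imager to look at the stage.

```bash
python3 -m handwheel '[[0,-0.3,-1.6,0,0.4,0],[0,-0.6,-3.2,0,0.8,0],[0,-0.9,-4.9,0,1.2,0],[0,-1.2,-6.6,0,1.6,0],[0,-1.5,-8.3,0,1.84,0]]'
python3 - <<'E'
from h import *
print(rows([.65,.032,.22],down(np.radians(85.5))))
E
```

```text
clock: 6.18
eef_pos: [0.551, 0.1942, 0.2193]
tool_rot: [0.702, 0.085, -0.086, -0.702]
ft_force: [0.6, -0.2, -1.1]
grip_width: 0.0287
(array([ 2.29, -0.03, -7.25]), array([ 0.  ,  1.84, -0.  ]))
```

```bash
python3 -m handwheel '[[0.5,0,-1.6,0,0.4,0],[1,0,-3.2,0,0.8,0],[1.5,0,-4.9,0,1.2,0],[2,0,-6.4,0,1.6,0],[2.3,0,-7.25,0,1.84,0]]'
python3 - <<'E'
from h import *
c=shot("wrist","w4"); print(tool()[0], proj(c,[[.563,.037,.04],[.6,.037,.066],[.525,.037,.066]]))
E
```

```text
clock: 6.8
eef_pos: [0.6507, 0.0313, 0.2186]
tool_rot: [0.707, -0.029, 0.028, -0.706]
ft_force: [-0.3, 1.6, -1.9]
grip_width: 0.0285
[0.65175083 0.02911083 0.21828492] [[280.75946941  94.77747329]
 [284.26187234 138.10979916]
 [276.7426279   41.78426753]]
```

View pics/w4.png

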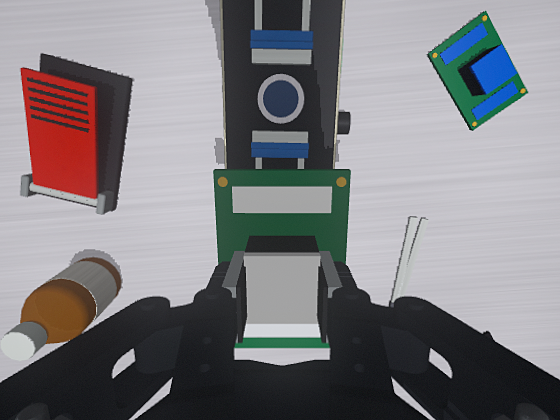

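Run:
```python
from meas import *
im=cv2.imread("pics/w4.png")[10:190,200:370]; cv2.imwrite("pics/w4z.png",cv2.resize(im,None,fx=3.3,fy=3.3,interpolation=cv2.INTER_CUBIC)) if 0 else cv2.imwrite("pics/w4z.png",cv2.resize(im,(566*1,600),interpolation=cv2.INTER_CUBIC))
c=shot("wrist"); H=hsv(c).astype(int); v=H[...,2]; s=H[...,1]
b=(abs(H[...,0]-108)<14)&(s>100)&(v>40); b[:,:220]=0;b[:,345:]=0;b[168:]=0
for st,ce,m in blobs(b,30): print("blue",st,ce.round(1),plane(c,ce,.066)[0].round(4))
ring=(v>120)&(s<70); ring[:72]=0;ring[126:]=0;ring[:,250:312]&=True;ring[:,:252]=0;ring[:,310:]=0
ys,xs=np.nonzero(ring); 
cs=cv2.findContours(ring.astype(np.uint8),cv2.RETR_EXTERNAL,cv2.CHAIN_APPROX_NONE)[0]
for k in cs:
    if len(k)>40: e=cv2.fitEllipse(k); print(e,plane(c,e[0],.041)[0])
```

```text
blue (np.int32(252), np.int32(27), np.int32(64), np.int32(20), np.int32(1171)) [283.8  36.8] [0.5233 0.0408 0.066 ]
blue (np.int32(266), np.int32(79), np.int32(35), np.int32(36), np.int32(971)) [282.8  96.6] [0.5676 0.0363 0.066 ]
blue (np.int32(253), np.int32(140), np.int32(59), np.int32(17), np.int32(865)) [282. 148.] [0.6095 0.032  0.066 ]
((282.66058349609375, 96.29424285888672), (45.39032745361328, 48.604148864746094), 1.69966459274292) [0.56582018 0.03635404 0.041     ]
```

View pics/w4z.png

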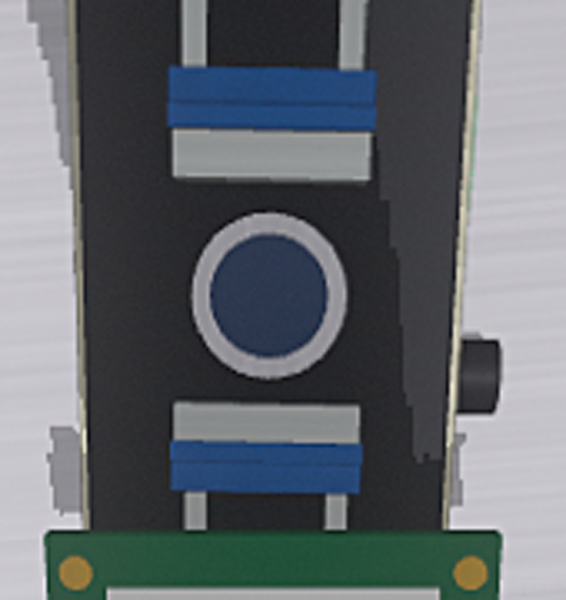

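Run:
```python
from h import *
c=shot("wrist")
z=lambda x,y:(200+x/3.33-.5+.5*0,10+y/3.333-.35)
q=[z(169,67),z(376,71),z(360,492),z(171,490)]
P=plane(c,q,.066)*1000; print(P.round(1))
n=(P[0]+P[1])/2; f=(P[2]+P[3])/2; print("near",n,"far",f,"mid",(n+f)/2,"len",np.linalg.norm(f-n),"ang",np.degrees(np.arctan2((f-n)[1],(f-n)[0])))
print(np.linalg.norm(P[0]-P[1]),np.linalg.norm(P[2]-P[3]))
for a,b in((0,1),(3,2)): d=P[b]-P[a]; print(np.degrees(np.arctan2(d[1],d[0])))
# carrier in hand: corners on plate top at plane TCP-z offset
p,r=tool(); zt=p[2]-.0084+.005
Q=plane(c,[(213.5,169),(351,169)],zt); L=r.inv().apply(Q-p)*1000; print("plate edge in tool",L.round(1))
```

```text
[[515.1  16.5  66. ]
 [519.9  65.3  66. ]
 [618.1  55.5  66. ]
 [613.5   6.3  66. ]]
near [517.49354181  40.86609988  66.        ] far [615.79813866  30.88956837  66.        ] mid [566.64584024  35.87783412  66.        ] len 98.80953872448633 ang -5.7948741399112595
49.034231214357796 49.460694380040124
84.29533633060775
84.68477497136696
plate edge in tool [[-44.5   3.5 -31.7]
 [-44.3   3.5  28.1]]
```

Stage is at (0.566, 0.036), x axis −5.6°. The jaw separation measures 98.8 mm against 100 mm expected, and the lens at (0.5658,0.0364) agrees. Next I'll compute insertion waypoints.

```bash
cat > st.py <<'E'
from h import *
S=np.array([.5661,.0361,.052]); SA=np.radians(-5.6)
def spose(Lx,Lz,th,h=8.4,dx=.6,dz=-1.8):
    """TCP pose with carrier's low (-x) bottom edge at Lx,Lz mm in stage frame, tilt th; h TCP above underside, dx,dz carrier centre in tool"""
    c,s=np.cos(th),np.sin(th)
    x=Lx+(45-dx)*c-h*s; z=Lz+(45-dx)*s+h*c
    y=-dz
    Rz=R.from_euler("z",SA)
    pos=S+Rz.apply(np.array([x,y,z])/1000)
    # tool x->carrier x ; y(up-left of world)
    return pos, down(SA+np.pi/2)*R.from_rotvec([0,0,-th])
def cur(h=8.4,dx=.6,dz=-1.8):
    p,r=tool(); q=R.from_euler("z",-SA).apply(p-S)*1000
    X=R.from_euler("z",-SA).apply(r.as_matrix()[:,0]); th=np.arctan2(X[2],X[0]); c,s=np.cos(th),np.sin(th)
    return dict(Lx=round(q[0]-(45-dx)*c+h*s,1),Lz=round(q[2]-(45-dx)*s-h*c,1),y=round(q[1]+dz,1),th=round(th,3),ft=bot.get_obs()["ft_force"].round(1),w=round(bot.get_obs()["grip_width"],4))
def go(wps,**k):
    for w in wps:
        s,t=rows(*spose(*w,**k)); print(w,"->",[float(x) for x in s],[float(x) for x in t])
E
python3 - <<'E'
from st import *
print(cur()); go([(-28,60,.3),(-28,30,.3)])
E
```

```text
{'Lx': np.float64(39.6), 'Lz': np.float64(158.2), 'y': np.float64(2.6), 'th': np.float64(-0.002), 'ft': array([-0.7,  0.5, -0.8]), 'w': 0.0284}
(-28, 60, 0.3) -> [-2.88, 3.42, -0.05] [-0.02, 0.1, -1.73]
(-28, 30, 0.3) -> [-2.87, 4.62, -0.05] [-0.02, 0.1, -1.73]
```

```bash
python3 -m handwheel '[[-0.6,0.7,0,0,0,-0.4],[-1.2,1.4,0,0,0.1,-0.9],[-1.9,2.1,0,0,0.1,-1.4],[-2.5,2.8,-0.05,0,0.1,-1.73],[-2.88,3.42,-0.05,0,0.1,-1.73]]'
python3 - <<'E'
from st import *
print(cur()); go([(-28,25,.3),(-28,2.5,.3)]); shot("wrist","w5"); shot("scene","s5")
E
```

```text
clock: 7.58
eef_pos: [0.5744, 0.0391, 0.1328]
tool_rot: [0.702, 0.073, 0.138, -0.694]
ft_force: [0.5, -0.5, -0.7]
grip_width: 0.0285
{'Lx': np.float64(-32.0), 'Lz': np.float64(59.7), 'y': np.float64(2.0), 'th': np.float64(0.299), 'ft': array([ 0.5, -0.5, -0.7]), 'w': 0.0285}
(-28, 25, 0.3) -> [-0.26, 1.37, -0.08] [-0.02, 0.03, -0.0]
(-28, 2.5, 0.3) -> [-0.52, 2.23, -0.08] [-0.02, 0.03, -0.0]
```

View pics/w5.png

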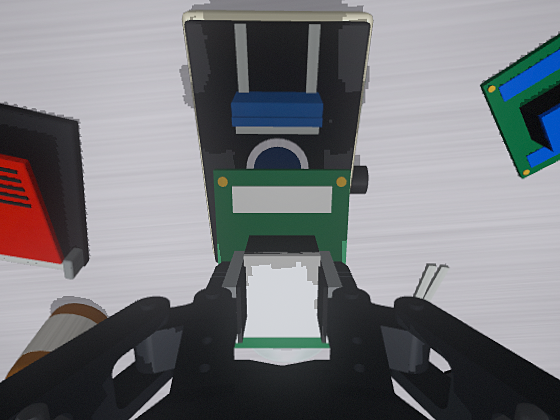

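Run:
```python
from st import *
print(cur()); go([(-28,25,.3),(-28,2.5,.3)])
```

```text
{'Lx': np.float64(-32.2), 'Lz': np.float64(58.8), 'y': np.float64(1.7), 'th': np.float64(0.296), 'ft': array([ 0.2,  1. , -0.5]), 'w': 0.0282}
(-28, 25, 0.3) -> [-0.23, 1.34, -0.07] [-0.02, 0.03, -0.02]
(-28, 2.5, 0.3) -> [-0.5, 2.2, -0.07] [-0.02, 0.03, -0.02]
```

```bash
python3 -m handwheel '[[-0.1,0.7,-0.03,0,0,0],[-0.23,1.34,-0.07,0,0,0],[-0.35,1.7,-0.07,0,0,0],[-0.48,2.1,-0.07,0,0,0],[-0.48,2.1,-0.07,0,0,0]]'
python3 - <<'E'
from st import *
print(cur()); go([(-28,2.5,.3),(-38,1.5,.3)]); shot("wrist","w6"); shot("scene","s6"); print(cur())
im=cv2.imread("pics/s6.png")[150:260,220:340]; cv2.imwrite("pics/s6z.png",cv2.resize(im,(640,586),interpolation=cv2.INTER_CUBIC))
E
```

```text
clock: 8.3
eef_pos: [0.5817, 0.0359, 0.0797]
tool_rot: [0.703, 0.073, 0.139, -0.694]
ft_force: [0.1, 0.5, -0.9]
grip_width: 0.0286
{'Lx': np.float64(-24.4), 'Lz': np.float64(6.5), 'y': np.float64(-0.5), 'th': np.float64(0.3), 'ft': array([ 0.1,  0.5, -0.9]), 'w': 0.0286}
(-28, 2.5, 0.3) -> [-0.19, 0.11, 0.02] [-0.02, 0.01, 0.0]
(-38, 1.5, 0.3) -> [-0.58, 0.03, 0.02] [-0.02, 0.01, 0.0]
{'Lx': np.float64(-23.5), 'Lz': np.float64(7.5), 'y': np.float64(-0.4), 'th': np.float64(0.302), 'ft': array([ 0.6, -0.8, -0.8]), 'w': 0.0288}
```

View pics/w6.png

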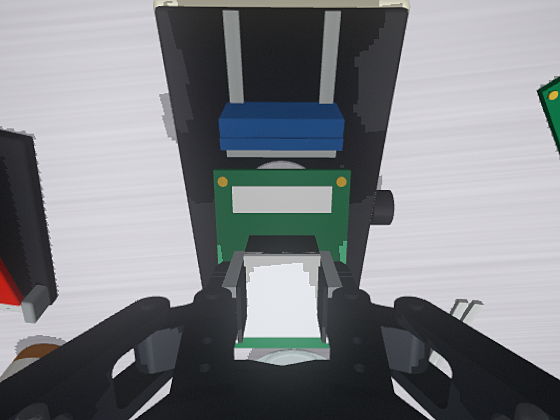

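View pics/s6z.png

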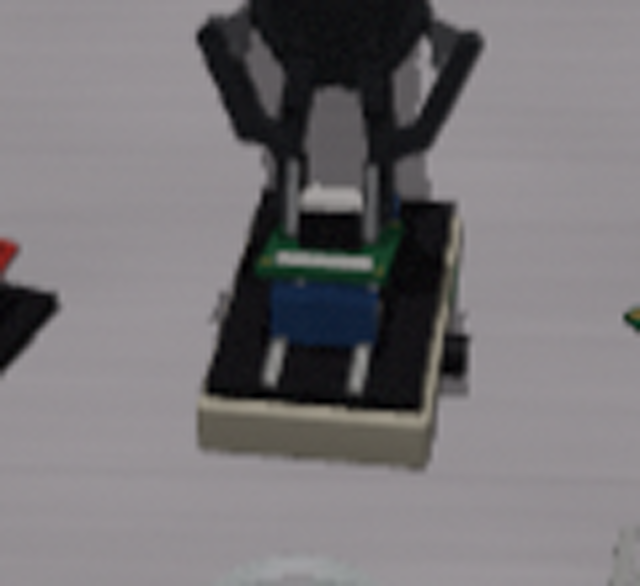

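```bash
python3 -m handwheel '[[0,0,0,0,0,0],[0,0,0,0,0,0],[0,0,0,0,0,0],[0,0,0,0,0,0],[0,0,0,0,0,0]]' >/dev/null
python3 - <<'E'
from st import *
print(cur()); go([(-28,2.5,.3),(-38,1.5,.3)]);
for i in range(4): bot.camera("top"); print(cur())
E
```

```text
{'Lx': np.float64(-23.7), 'Lz': np.float64(7.3), 'y': np.float64(-0.6), 'th': np.float64(0.302), 'ft': array([-0.5, -0.2, -0.7]), 'w': 0.0287}
(-28, 2.5, 0.3) -> [-0.22, 0.14, 0.02] [-0.02, 0.01, 0.01]
(-38, 1.5, 0.3) -> [-0.61, 0.05, 0.02] [-0.02, 0.01, 0.01]
{'Lx': np.float64(-23.8), 'Lz': np.float64(7.2), 'y': np.float64(-0.6), 'th': np.float64(0.302), 'ft': array([ 0.3, -0.4, -0.3]), 'w': 0.0282}
{'Lx': np.float64(-23.8), 'Lz': np.float64(7.2), 'y': np.float64(-0.6), 'th': np.float64(0.302), 'ft': array([ 0.3,  0.1, -0.3]), 'w': 0.0287}
{'Lx': np.float64(-23.8), 'Lz': np.float64(7.2), 'y': np.float64(-0.6), 'th': np.float64(0.302), 'ft': array([ 0.9,  1. , -0.2]), 'w': 0.0287}
{'Lx': np.float64(-23.8), 'Lz': np.float64(7.2), 'y': np.float64(-0.6), 'th': np.float64(0.302), 'ft': array([-0.1,  0. , -0.1]), 'w': 0.0285}
```

Run:
```python
from st import *
c=shot("wrist","w7"); P=plane(c,[(220.5,102.5),(343,102.5),(344,138),(219.5,138)],.066)
q=R.from_euler("z",-SA).apply(P-S)*1000; print(q.round(1))
p,r=tool()
# plate front edge (low end upper corner): depth via tool geometry
o,d=ray(c,[(213.5,169),(351,169)])
n=r.as_matrix()[:,1]; pl=p+n*(.0084-.005)  # plane of plate top
t=((pl-o)@n)/(d@n); Q=o+d*t[:,None]; print((R.from_euler("z",-SA).apply(Q-S)*1000).round(1), (r.inv().apply(Q-p)*1000).round(1))
```

```text
[[-54.9 -23.   14. ]
 [-55.   23.8  14. ]
 [-40.9  25.6  14. ]
 [-40.9 -24.8  14. ]]
[[-26.  -29.2  11.7]
 [-26.1  30.5  11.8]] [[-45.3   3.4 -30.4]
 [-45.2   3.4  29.4]]
```

Run:
```python
import cv2
im=cv2.imread("pics/w7.png")[90:180,200:360]; cv2.imwrite("pics/w7z.png",cv2.resize(im,(800,450),interpolation=cv2.INTER_CUBIC))
```

```text
(no output)
```

View pics/w7z.png

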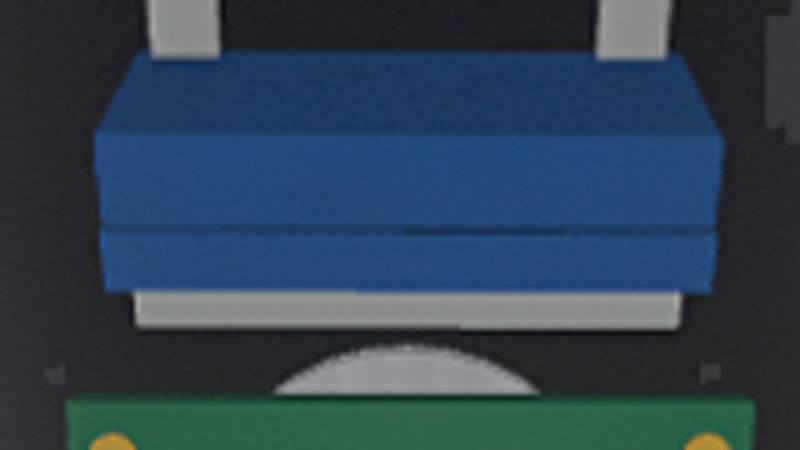

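Run:
```python
from st import *
c=shot("wrist")
P=plane(c,[(219,116.3),(344,116.3),(220,136),(343,136),(221,148),(342,148)],.066)
print((R.from_euler("z",-SA).apply(P-S)*1000).round(1))
P=plane(c,[(227,155.3),(336,155.3)],.052)
print((R.from_euler("z",-SA).apply(P-S)*1000).round(1))
```

```text
[[-49.7 -24.1  14. ]
 [-49.7  24.7  14. ]
 [-41.7 -24.5  14. ]
 [-41.8  25.1  14. ]
 [-36.6 -24.6  14. ]
 [-36.6  25.2  14. ]]
[[-27.4 -24.8  -0. ]
 [-27.5  25.6  -0. ]]
```

Run:
```python
from st import *
go([(-29,1.8,.3),(-34,1.3,.3),(-38,1.0,.3)])
```

```text
(-29, 1.8, 0.3) -> [-0.26, 0.15, 0.02] [-0.02, 0.01, 0.01]
(-34, 1.3, 0.3) -> [-0.46, 0.11, 0.02] [-0.02, 0.01, 0.01]
(-38, 1.0, 0.3) -> [-0.62, 0.07, 0.02] [-0.02, 0.01, 0.01]
```

```bash
python3 -m handwheel '[[-0.13,0.08,0,0,0,0],[-0.26,0.15,0,0,0,0],[-0.46,0.11,0,0,0,0],[-0.62,0.07,0,0,0,0],[-0.62,0.07,0,0,0,0]]'
python3 - <<'E'
from st import *
shot("wrist","w8"); print(cur()); go([(-44,1,.3),(-50,.8,.3),(-55.5,0.8,.3)])
E
```

```text
clock: 9.95
eef_pos: [0.5676, 0.0371, 0.0741]
tool_rot: [0.702, 0.073, 0.139, -0.694]
ft_force: [-0.0, -0.2, -0.4]
grip_width: 0.0283
{'Lx': np.float64(-38.1), 'Lz': np.float64(1.1), 'y': np.float64(-0.6), 'th': np.float64(0.302), 'ft': array([ 0.1, -0.3, -0.7]), 'w': 0.0286}
(-44, 1, 0.3) -> [-0.22, -0.06, 0.02] [-0.02, 0.01, 0.01]
(-50, 0.8, 0.3) -> [-0.46, -0.13, 0.02] [-0.02, 0.01, 0.01]
(-55.5, 0.8, 0.3) -> [-0.67, -0.19, 0.02] [-0.02, 0.01, 0.01]
```

View pics/w8.png

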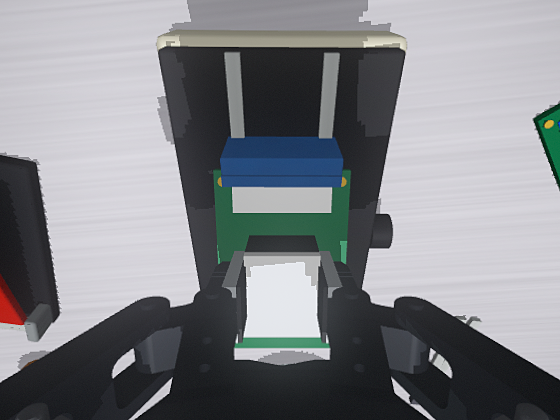

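The plate's low edge has gone under the near lip, which now covers the gold corners at row 185, and there's no contact force. Now I'll push.

```bash
python3 -m handwheel '[[-0.2,-0.05,0,0,0,0],[-0.4,-0.11,0,0,0,0],[-0.55,-0.15,0,0,0,0],[-0.67,-0.19,0,0,0,0],[-0.67,-0.19,0,0,0,0]]'
python3 - <<'E'
from st import *
shot("wrist","w9"); print(cur()); go([(-55.5,0.8,.3),(-56.4,0.8,.15),(-56.8,0.7,.05),(-57,.6,0)])
E
```

```text
clock: 10.62
eef_pos: [0.553, 0.0387, 0.0751]
tool_rot: [0.702, 0.075, 0.141, -0.694]
ft_force: [6.7, -0.9, -4.1]
grip_width: 0.0284
{'Lx': np.float64(-53.1), 'Lz': np.float64(1.6), 'y': np.float64(-0.5), 'th': np.float64(0.307), 'ft': array([ 7.9, -0.7, -3.6]), 'w': 0.0286}
(-55.5, 0.8, 0.3) -> [-0.1, 0.01, 0.02] [-0.02, 0.01, 0.04]
(-56.4, 0.8, 0.15) -> [-0.11, 0.27, 0.02] [-0.02, 0.01, 0.9]
(-56.8, 0.7, 0.05) -> [-0.13, 0.45, 0.02] [-0.02, 0.01, 1.47]
(-57, 0.6, 0) -> [-0.14, 0.54, 0.02] [-0.02, 0.01, 1.76]
```

View pics/w9.png

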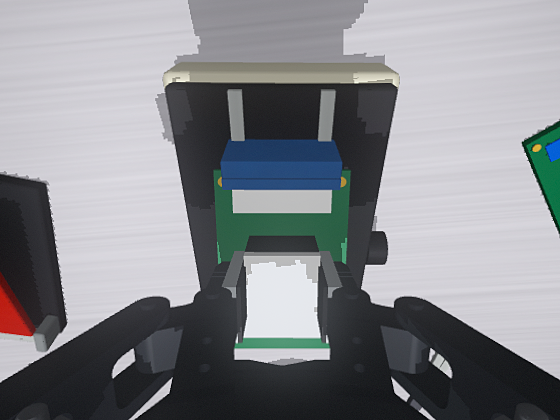

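```bash
python3 -m handwheel '[[-0.1,0,0,0,0,0],[-0.1,0.07,0,0,0,0.2],[-0.11,0.2,0,0,0,0.6],[-0.12,0.32,0,0,0,1.05],[-0.13,0.41,0,0,0,1.35]]'
python3 - <<'E'
from st import *
shot("wrist","w10"); print(cur()); go([(-57,0.5,0.05),(-57,.6,0),(-57,0,0)])
E
```

```text
clock: 11.3
eef_pos: [0.5548, 0.0386, 0.0646]
tool_rot: [0.706, -0.008, 0.059, -0.706]
ft_force: [7.2, -1.2, -0.3]
grip_width: 0.0286
{'Lx': np.float64(-54.1), 'Lz': np.float64(1.0), 'y': np.float64(-0.5), 'th': np.float64(0.072), 'ft': array([ 9.9, -1.7,  0.4]), 'w': 0.0287}
(-57, 0.5, 0.05) -> [-0.11, 0.05, 0.02] [-0.02, 0.01, 0.13]
(-57, 0.6, 0) -> [-0.1, 0.13, 0.02] [-0.02, 0.01, 0.41]
(-57, 0, 0) -> [-0.1, 0.16, 0.02] [-0.02, 0.01, 0.41]
```

View pics/w10.png

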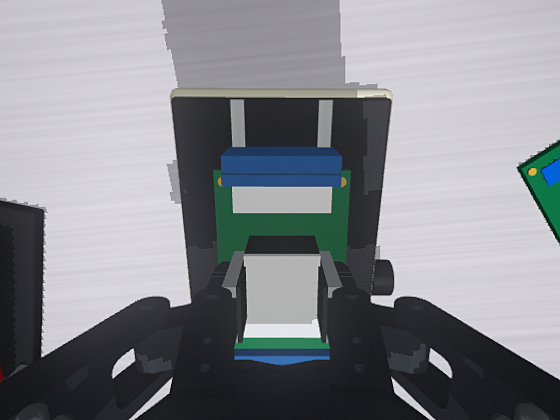

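```bash
python3 -m handwheel '[[-0.1,0,0,0,0,0],[-0.12,0.05,0,0,0,0.13],[-0.12,0.09,0,0,0,0.28],[-0.12,0.14,0,0,0,0.42],[-0.12,0.14,0,0,0,0.42]]'
python3 - <<'E'
from st import *
shot("wrist","w11"); print(cur()); go([(-57,0,0)]); c=shot("scene","s11")
im=cv2.imread("pics/s11.png")[150:260,220:340]; cv2.imwrite("pics/s11z.png",cv2.resize(im,(640,586),interpolation=cv2.INTER_CUBIC))
E
```

```text
clock: 11.98
eef_pos: [0.5531, 0.0387, 0.0613]
tool_rot: [-0.705, 0.033, -0.035, 0.707]
ft_force: [9.2, -0.8, 0.7]
grip_width: 0.0284
{'Lx': np.float64(-57.7), 'Lz': np.float64(0.8), 'y': np.float64(-0.5), 'th': np.float64(0.003), 'ft': array([ 9.6, -0.9,  0.9]), 'w': 0.0281}
(-57, 0, 0) -> [0.03, 0.04, 0.02] [-0.02, 0.01, 0.02]
```

View pics/s11z.png

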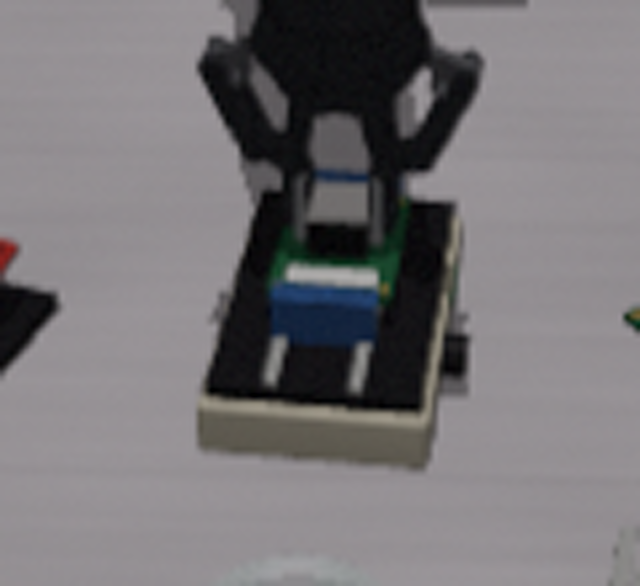

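View pics/w11.png

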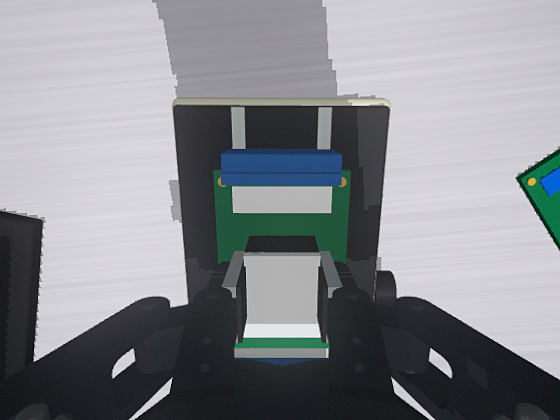

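```bash
python3 -m handwheel '[[0,0.03,0,0,0,0],[0,0.05,0,0,0,0],[0,0.05,0,0,0,0],[0,0.05,0,0,0,0],[0,0.05,0,0,0,0]]'; python3 -c "
from st import *
print(cur())"; python3 -m handwheel '[[0,0,0,0,0,0],[0,0,0,0,0,0],[0,0,0,0,0,0],[0,0,0,0,0,0],[0,0,0,0,0,0]]' 0.3 ; python3 -m handwheel '[[0,-0.5,0,0,0,0],[0,-1.2,0,0,0,0],[0,-2,0,0,0,0],[0,-3,0,0,0,0],[0,-4,0,0,0,0]]'
python3 - <<'E'
from st import *
shot("wrist","w12"); print(cur())
c=shot("top","t12"); im=c["color"][180:260,240:300,::-1]; cv2.imwrite("pics/t12z.png",cv2.resize(im,(450,600),interpolation=cv2.INTER_CUBIC))
E
```

```text
clock: 12.7
eef_pos: [0.553, 0.0388, 0.0606]
tool_rot: [-0.705, 0.032, -0.035, 0.707]
ft_force: [7.1, -0.5, 1.3]
grip_width: 0.0284
{'Lx': np.float64(-57.7), 'Lz': np.float64(0.0), 'y': np.float64(-0.4), 'th': np.float64(0.004), 'ft': array([ 7.1, -0.5,  1.3]), 'w': 0.0284}
clock: 13.32
eef_pos: [0.5477, 0.0391, 0.0579]
tool_rot: [-0.705, 0.036, -0.031, 0.707]
ft_force: [-0.7, -0.3, -0.1]
grip_width: 0.0553
clock: 13.95
eef_pos: [0.5487, 0.0387, 0.1598]
tool_rot: [-0.705, 0.036, -0.031, 0.707]
ft_force: [1.2, -0.5, -0.1]
grip_width: 0.0555
{'Lx': np.float64(-59.9), 'Lz': np.float64(103.2), 'y': np.float64(-0.5), 'th': np.float64(0.0), 'ft': array([0.9, 0. , 3.2]), 'w': 0.055}
```

View pics/w12.png

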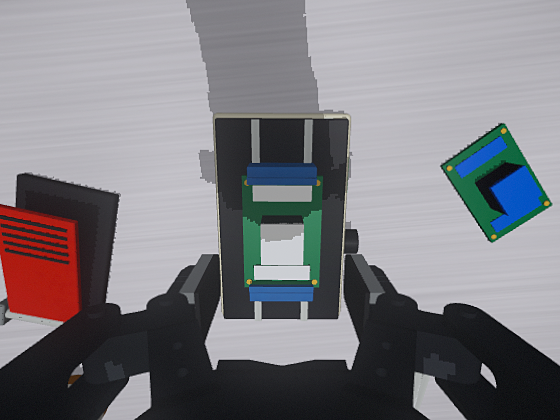

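View pics/t12z.png

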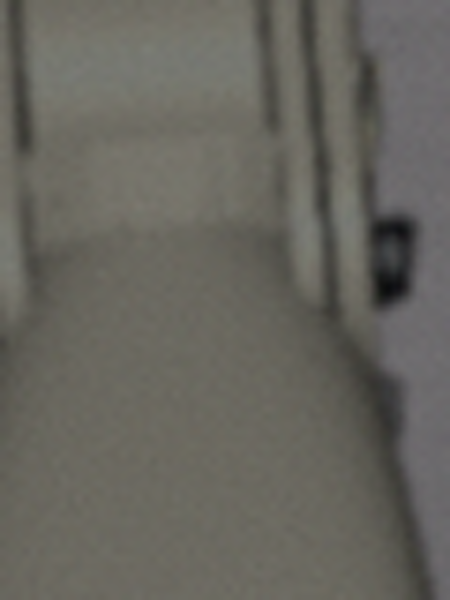

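Run:
```python
from st import *
im=cv2.imread("pics/w12.png")[155:315,205:365]; cv2.imwrite("pics/w12z.png",cv2.resize(im,(600,600),interpolation=cv2.INTER_CUBIC))
```

```text
(no output)
```

View pics/w12z.png

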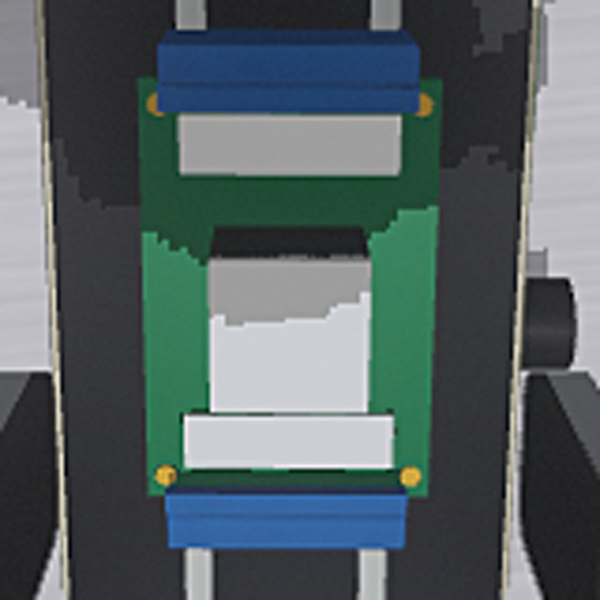

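```bash
cat > ck.py <<'E'
from st import *
import sys
def chk(x0,y0,sc,plate,cap,c):
    f=lambda L:[(x0+x/sc-.37,y0+y/sc-.37) for x,y in L]
    A=R.from_euler("z",-SA).apply(plane(c,f(plate),.057)-S)*1000
    B=R.from_euler("z",-SA).apply(plane(c,f(cap),.081)-S)*1000
    print(A.round(1),A.mean(0).round(1),"\n",B.round(1),B.mean(0).round(1))
E
python3 - <<'E'
from ck import *
c=shot("wrist")
chk(205,155,3.75,[(139,78),(441,78),(428,496),(148,496)],[(209,260),(369,260),(366,412),(211,412)],c)
E
```

```text
[[-41.3 -28.6   5. ]
 [-41.4  31.2   5. ]
 [ 50.   31.4   5. ]
 [ 50.  -29.3   5. ]] [4.3 1.1 5. ] 
 [[-11.1 -13.9  29. ]
 [-11.1  15.9  29. ]
 [ 19.5  15.9  29. ]
 [ 19.5 -13.9  29. ]] [ 4.2  1.  29. ]
```

Run:
```python
from st import *
c=shot("wrist","w13"); im=cv2.imread("pics/w13.png")[155:315,205:365]; cv2.imwrite("pics/w13z.png",cv2.resize(im,(600,600),interpolation=cv2.INTER_CUBIC))
```

```text
(no output)
```

View pics/w13z.png

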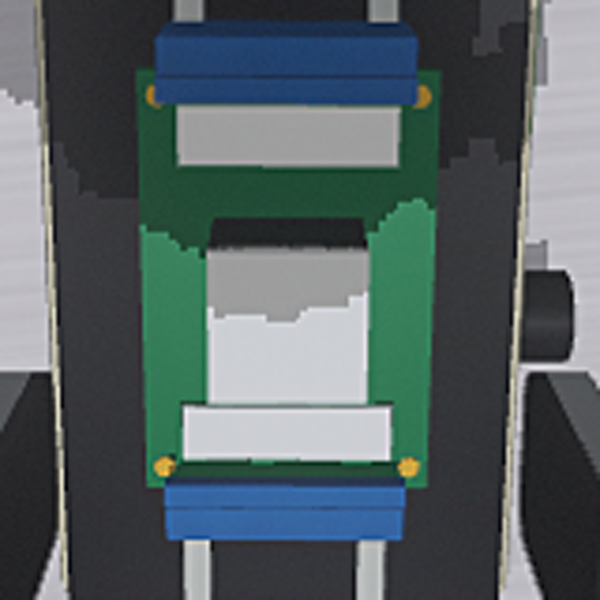

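Run:
```python
from ck import *
c=shot("wrist")
chk(205,155,3.75,[(137,70),(440,70),(428,488),(146,488)],[(207,250),(368,250),(367,403),(208,403)],c)
z=lambda L:[(205+x/3.75-.37,155+y/3.75-.37) for x,y in L]
print((R.from_euler("z",-SA).apply(plane(c,z([(156,22+13),(418,36),(157,76),(416,76),(403,539),(168,539),(403,507)]),.066)-S)*1000).round(1)); print(cur())
```

```text
[[-45.9 -29.1   5. ]
 [-46.   30.1   5. ]
 [ 43.6  30.5   5. ]
 [ 43.6 -29.7   5. ]] [-1.2  0.5  5. ] 
 [[-16.5 -14.4  29. ]
 [-16.5  15.   29. ]
 [ 13.7  15.4  29. ]
 [ 13.7 -14.7  29. ]] [-1.4  0.3 29. ]
[[-53.8 -24.3  14. ]
 [-53.7  24.7  14. ]
 [-46.1 -24.3  14. ]
 [-46.2  24.5  14. ]
 [ 50.6  24.5  14. ]
 [ 50.6 -24.4  14. ]
 [ 43.3  24.3  14. ]]
{'Lx': np.float64(-62.4), 'Lz': np.float64(97.8), 'y': np.float64(-0.9), 'th': np.float64(-0.007), 'ft': array([-0. ,  0.3,  0.4]), 'w': 0.0552}
```

Run:
```python
from st import *
c=shot("top")
f=plane(c,[(310+x/4.612-.4,160+y/4.612-.4) for x,y in[(78,292),(178,322)]],.047)
h=plane(c,[(310+x/4.612-.4,160+y/4.612-.4) for x,y in[(126,130),(222,158)]],.022)
print(f,h,np.linalg.norm(f[0]-f[1]),np.linalg.norm(f-h,axis=1))
F,Hh=f.mean(0),h.mean(0); d=(Hh-F)[:2]; a=np.degrees(np.arctan2(d[1],d[0])); u=d/np.linalg.norm(d); print(F,Hh,a,"tread",F[:2]+u*.0225)
t=F[:2]+u*.0225
print(rows([*t,.12],down(np.radians(a+90))))
```

```text
[[ 0.54073587 -0.12508449  0.047     ]
 [ 0.52128347 -0.18486076  0.047     ]] [[ 0.64353892 -0.16076887  0.022     ]
 [ 0.62466869 -0.21979924  0.022     ]] 0.06286174673641941 [0.11165501 0.11195624]
[ 0.53100967 -0.15497262  0.047     ] [ 0.6341038  -0.19028406  0.022     ] -18.90717440606821 tread [ 0.55229568 -0.16226343]
(array([ 0.95,  1.46, -7.99]), array([-0.01,  1.35, -0.05]))
```

```bash
python3 -m handwheel '[[0.2,-0.2,-1.6,0,0.3,0],[0.4,0,-3.2,0,0.6,0],[0.6,0.5,-4.8,0,0.9,0],[0.8,1,-6.4,0,1.2,0],[0.95,1.46,-8,0,1.35,0]]' -1;python3 -m handwheel '[[0,0,0,0,0,0],[0,0,0,0,0,0],[0,0,0,0,0,0],[0,0,0,0,0,0],[0,0,0,0,0,0]]';  python3 - <<'E'
from st import *
c=shot("wrist","w14"); print(tool()[0],rows([.552,-.162,.05],down(np.radians(71.1))))
E
```

```text
clock: 14.88
eef_pos: [0.5521, -0.1635, 0.119]
tool_rot: [-0.697, 0.12, -0.113, 0.698]
ft_force: [0.6, 0.7, -0.2]
grip_width: -0.0001
clock: 15.5
eef_pos: [0.5533, -0.1618, 0.1212]
tool_rot: [-0.697, 0.118, -0.114, 0.698]
ft_force: [-0.4, 0.4, 0.4]
grip_width: 0.0001
[ 0.55324127 -0.16193337  0.12111039] (array([-0.03,  2.84, -0.02]), array([-0.01,  0.  , -0.04]))
```

View pics/w14.png

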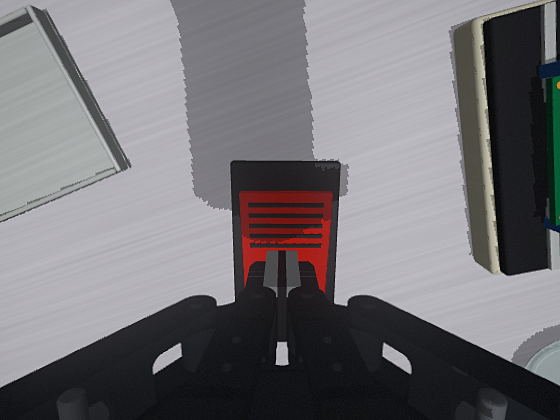

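Run:
```python
from st import *
c=shot("wrist")
P=plane(c,[(240,191),(331.5,191)],.048); print(P,np.linalg.norm(P[0]-P[1])); F=P.mean(0); a=np.radians(-18.9); print(F[:2]+.0225*np.array([np.cos(a),np.sin(a)]))
```

```text
[[ 0.52409425 -0.18129929  0.048     ]
 [ 0.54357245 -0.12458289  0.048     ]] 0.059967905824245445
[ 0.55512027 -0.16022923]
```

```bash
python3 -m handwheel '[[0,1.5,0,0,0,0],[0,2.8,0,0,0,0],[0,3.4,0,0,0,0],[0,3.9,0,0,0,0],[0,3.95,0,0,0,0]]'; python3 -m handwheel '[[0,0.06,0,0,0,0],[0,0.06,0,0,0,0],[0,0.1,0,0,0,0],[0,0.1,0,0,0,0],[0,0.1,0,0,0,0]]'
```

```text
clock: 16.23
eef_pos: [0.5512, -0.1617, 0.0238]
tool_rot: [-0.697, 0.12, -0.113, 0.698]
ft_force: [-6.8, 3.2, 13.3]
grip_width: -0.0001
clock: 16.85
eef_pos: [0.5513, -0.1617, 0.0234]
tool_rot: [-0.697, 0.119, -0.113, 0.698]
ft_force: [-11.3, 2.8, 21.6]
grip_width: 0.0002
```

```bash
python3 -m handwheel '[[0,-1,0,0,0,0],[0,-2,0,0,0,0],[0,-3,0,0,0,0],[0,-4.5,0,0,0,0],[0,-5.5,0,0,0,0]]'
python3 - <<'E'
from st import *
c=shot("wrist","w15");
p=S+R.from_euler("z",SA).apply([-.001,.0005,.09]); print(rows(p,down(SA+np.pi/2)))
E
```

```text
clock: 17.48
eef_pos: [0.5546, -0.163, 0.1599]
tool_rot: [-0.697, 0.117, -0.115, 0.698]
ft_force: [-0.6, -0.1, 0.2]
grip_width: 0.0006
(array([-2.27,  0.86,  7.69]), array([-0.01, -1.33,  0.01]))
```

View pics/w15.png

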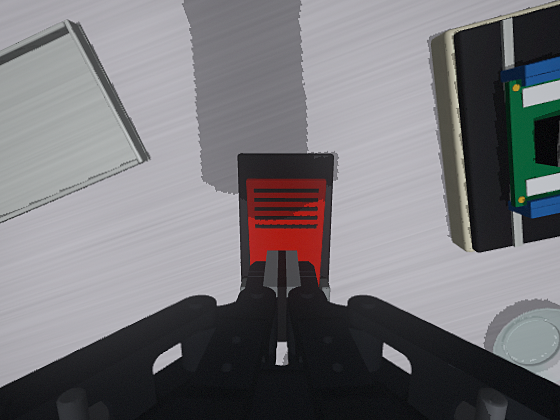

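```bash
python3 -m handwheel '[[-0.5,0.1,1.6,0,-0.3,0],[-1,0.2,3.2,0,-0.6,0],[-1.5,0.4,4.8,0,-0.9,0],[-2,0.6,6.4,0,-1.2,0],[-2.27,0.86,7.69,0,-1.33,0]]' 0.3;python3 -m handwheel '[[0,0,0,0,0,0],[0,0,0,0,0,0],[0,0,0,0,0,0],[0,0,0,0,0,0],[0,0,0,0,0,0]]'
python3 - <<'E'
from st import *
c=shot("wrist","w16")
p=S+R.from_euler("z",SA).apply([-.001,.0005,.011]); print(rows(p,down(SA+np.pi/2)))
im=cv2.imread("pics/w16.png")[155:335,205:365]; cv2.imwrite("pics/w16z.png",cv2.resize(im,(533,600),interpolation=cv2.INTER_CUBIC))
E
```

```text
clock: 18.15
eef_pos: [0.5623, 0.0394, 0.1366]
tool_rot: [-0.705, 0.036, -0.032, 0.707]
ft_force: [-0.1, 0.3, -0.5]
grip_width: 0.0554
clock: 18.77
eef_pos: [0.5619, 0.0371, 0.1363]
tool_rot: [-0.705, 0.037, -0.033, 0.707]
ft_force: [-0.8, 0.2, 0.3]
grip_width: 0.0553
(array([ 0.15,  2.93, -0.01]), array([-0.01, -0.01, -0.04]))
```

View pics/w16z.png

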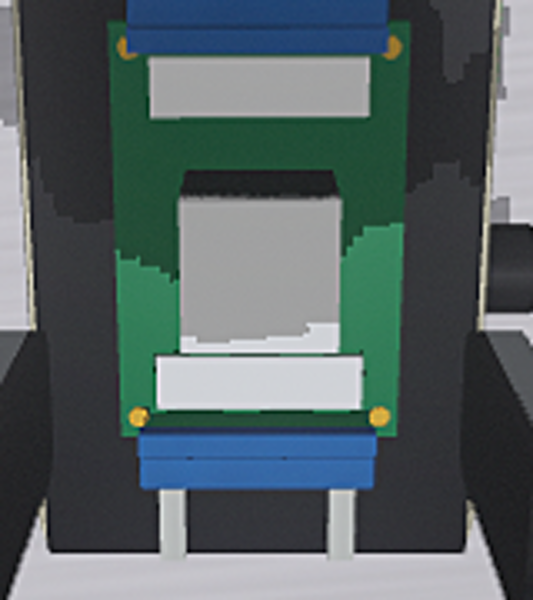

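```bash
python3 -m handwheel '[[0.15,1,0,0,0,0],[0.15,1.8,0,0,0,0],[0.15,2.5,0,0,0,0],[0.15,2.93,0,0,0,0],[0.15,2.93,0,0,0,0]]' 0.3;python3 -m handwheel '[[0,0,0,0,0,0],[0,0,0,0,0,0],[0,0,0,0,0,0],[0,0,0,0,0,0],[0,0,0,0,0,0]]' -1
python3 - <<'E'
from st import *
print(cur(h=11,dx=0,dz=0)); c=shot("wrist","w17")
go([(-51,0.2,0),(-58,.2,0)],h=11,dx=0,dz=0)
E
```

```text
clock: 19.45
eef_pos: [0.5644, 0.0375, 0.0622]
tool_rot: [-0.705, 0.038, -0.032, 0.707]
ft_force: [0.4, 0.6, 0.1]
grip_width: 0.0555
clock: 20.08
eef_pos: [0.566, 0.0375, 0.0641]
tool_rot: [-0.705, 0.036, -0.033, 0.707]
ft_force: [-0.5, -1.4, 5.9]
grip_width: 0.0283
{'Lx': np.float64(-45.3), 'Lz': np.float64(1.3), 'y': np.float64(1.4), 'th': np.float64(-0.005), 'ft': array([-0.5, -1.4,  5.9]), 'w': 0.0283}
(-51, 0.2, 0) -> [-0.23, 0.04, -0.06] [-0.02, -0.0, -0.03]
(-58, 0.2, 0) -> [-0.51, 0.04, -0.06] [-0.02, -0.0, -0.03]
```

View pics/w17.png

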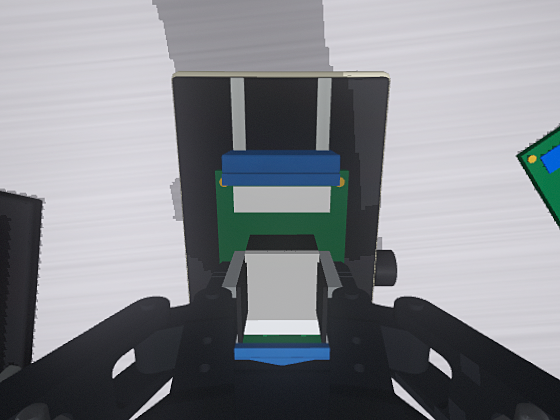

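```bash
python3 -m handwheel '[[-0.12,-0.02,0,0,0,0],[-0.26,-0.03,0,0,0,0],[-0.4,-0.03,0,0,0,0],[-0.55,-0.03,0,0,0,0],[-0.6,-0.03,0,0,0,0]]'
python3 - <<'E'
from st import *
print(cur(h=12,dx=0,dz=0)); c=shot("wrist","w18"); print(cur(h=12,dx=0,dz=0))
go([(-57,0.2,0.0),(-57,0.5,.1),(-56.6,.7,.2),(-55.5,.8,.3)],h=12,dx=0,dz=0)
E
```

```text
clock: 20.75
eef_pos: [0.5534, 0.0388, 0.0647]
tool_rot: [-0.705, 0.035, -0.035, 0.707]
ft_force: [8.2, -2.7, -1.7]
grip_width: 0.0288
{'Lx': np.float64(-57.9), 'Lz': np.float64(0.6), 'y': np.float64(1.4), 'th': np.float64(0.0), 'ft': array([ 8.2, -2.7, -1.7]), 'w': 0.0288}
{'Lx': np.float64(-57.9), 'Lz': np.float64(0.6), 'y': np.float64(1.4), 'th': np.float64(0.0), 'ft': array([ 7.9, -1.7, -0.7]), 'w': 0.0285}
(-57, 0.2, 0.0) -> [0.04, 0.02, -0.06] [-0.01, -0.0, 0.0]
(-57, 0.5, 0.1) -> [-0.02, -0.17, -0.06] [-0.01, -0.01, -0.57]
(-56.6, 0.7, 0.2) -> [-0.08, -0.35, -0.06] [-0.01, -0.01, -1.15]
(-55.5, 0.8, 0.3) -> [-0.12, -0.52, -0.06] [-0.01, -0.01, -1.72]
```

View pics/w18.png

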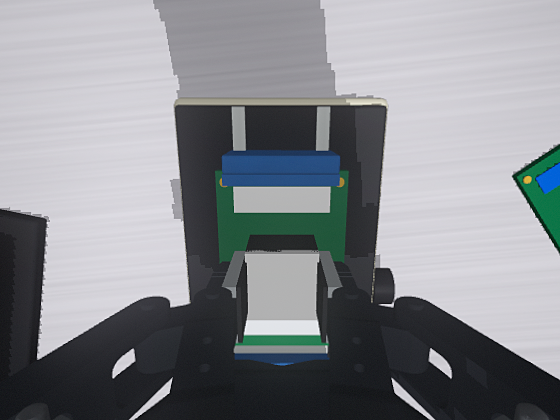

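```bash
python3 -m handwheel '[[-0.01,-0.09,0,0,0,-0.3],[-0.03,-0.18,0,0,0,-0.6],[-0.06,-0.28,0,0,0,-0.9],[-0.09,-0.38,0,0,0,-1.3],[-0.12,-0.52,0,0,0,-1.72]]'
python3 - <<'E'
from st import *
c=shot("wrist","w19"); print(cur(h=12,dx=0,dz=0))
go([(-40,1.2,0.3),(-28,3,.3),(-22,30,.3),(-22,80,.3)],h=12,dx=0,dz=0)
E
```

```text
clock: 21.42
eef_pos: [0.5498, 0.0391, 0.0779]
tool_rot: [0.703, 0.071, 0.141, -0.694]
ft_force: [7.6, -1.3, -7.1]
grip_width: 0.0285
{'Lx': np.float64(-58.1), 'Lz': np.float64(0.6), 'y': np.float64(1.4), 'th': np.float64(0.301), 'ft': array([ 5.4, -0.2,  0.2]), 'w': 0.0284}
(-40, 1.2, 0.3) -> [0.7, 0.19, -0.06] [-0.01, -0.01, 0.0]
(-28, 3, 0.3) -> [1.18, 0.27, -0.05] [-0.01, -0.01, 0.0]
(-22, 30, 0.3) -> [1.73, -0.7, -0.05] [-0.01, -0.01, 0.0]
(-22, 80, 0.3) -> [2.32, -2.61, -0.05] [-0.01, -0.01, 0.0]
```

View pics/w19.png

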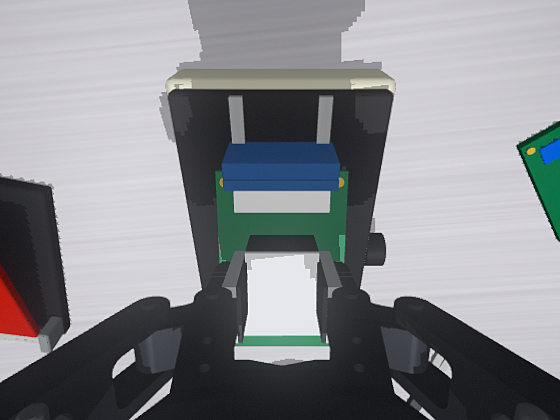

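```bash
python3 -m handwheel '[[0.35,0.08,0,0,0,0],[0.7,0.17,0,0,0,0],[1,0.22,0,0,0,0],[1.25,0.25,0,0,0,0],[1.4,0,0,0,0,0]]' ; python3 -m handwheel '[[0.2,-0.5,0,0,0,0],[0.4,-1.2,0,0,0,0],[0.6,-2,0,0,0,0],[0.8,-2.8,0,0,0,0],[0.9,-3.6,0,0,0,0]]'
python3 - <<'E'
from st import *
c=shot("wrist","w20"); print(cur(h=12,dx=0,dz=0))
print(rows([.434,-.387,.2],down(np.radians(93.6))), bot.get_obs()["joint_pos"].round(2))
E
```

```text
clock: 22.1
eef_pos: [0.5801, 0.036, 0.0862]
tool_rot: [0.703, 0.068, 0.137, -0.695]
ft_force: [-0.0, 0.4, -0.8]
grip_width: 0.0284
clock: 22.72
eef_pos: [0.5762, 0.0363, 0.1816]
tool_rot: [0.703, 0.069, 0.138, -0.695]
ft_force: [0.1, -0.0, -0.2]
grip_width: 0.0284
{'Lx': np.float64(-28.1), 'Lz': np.float64(108.0), 'y': np.float64(1.5), 'th': np.float64(0.299), 'ft': array([0.4, 1. , 1.2]), 'w': 0.0283}
(array([ -3.67,  -1.84, -17.42]), array([ 0.12, -0.92,  1.71])) [ 0.09  0.2  -0.21  0.86 -0.05  0.18]
```

View pics/w20.png

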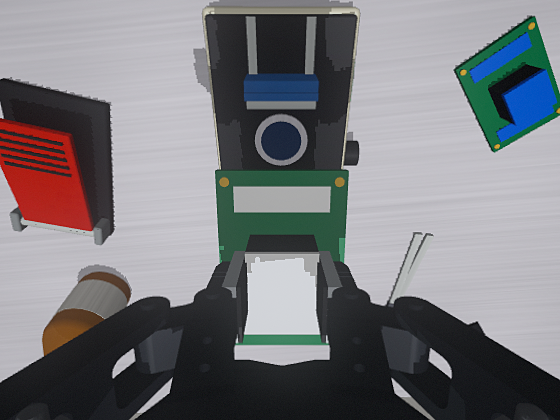

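```bash
python3 - <<'E'
from st import *
print(rows([.51,-.38,.2],down(np.radians(93.6))))
E
python3 -m handwheel '[[0,0,-1.7,0,0,0.4],[-0.3,-0.2,-3.4,0,-0.1,0.8],[-0.5,-0.4,-5.1,0,-0.2,1.2],[-0.7,-0.6,-6.8,0,-0.3,1.5],[-0.8,-0.8,-8.5,0.05,-0.4,1.71]]'
python3 - <<'E'
from st import *
print(tool()[0],rows([.51,-.38,.2],down(np.radians(93.6))))
E
```

```text
(array([ -0.81,  -0.95, -16.84]), array([ 0.12, -0.92,  1.71]))
clock: 23.4
eef_pos: [0.5303, -0.1741, 0.1929]
tool_rot: [-0.707, 0.012, -0.008, 0.708]
ft_force: [0.2, -0.1, -1.0]
grip_width: 0.0283
[ 0.53032251 -0.17406493  0.19294691] (array([-0.59, -0.29, -8.26]), array([-0.01, -0.52, -0.03]))
```

```bash
python3 -m handwheel '[[-0.1,-0.1,-1.7,0,-0.1,0],[-0.2,-0.2,-3.4,0,-0.2,0],[-0.3,-0.3,-5.1,0,-0.3,0],[-0.4,-0.3,-6.8,0,-0.4,0],[-0.6,-0.3,-8.2,0,-0.5,0]]' ;python3 -m handwheel '[[0,0,0,0,0,0],[0,0,0,0,0,0],[0,0,0,0,0,0],[0,0,0,0,0,0],[0,0,0,0,0,0]]'
python3 - <<'E'
from st import *
shot("wrist","w21");print(tool()[0],bot.get_obs()["joint_pos"].round(2))
E
```

```text
clock: 24.02
eef_pos: [0.5095, -0.3791, 0.2]
tool_rot: [-0.706, -0.019, 0.022, 0.707]
ft_force: [-0.5, 0.1, -1.2]
grip_width: 0.0285
clock: 24.65
eef_pos: [0.51, -0.3767, 0.1999]
tool_rot: [-0.706, -0.019, 0.023, 0.707]
ft_force: [-0.2, 0.4, -0.5]
grip_width: 0.0286
[ 0.50994773 -0.37684855  0.1998706 ] [-0.64  0.53  0.35  1.4  -0.   -0.7 ]
```

View pics/w21.png

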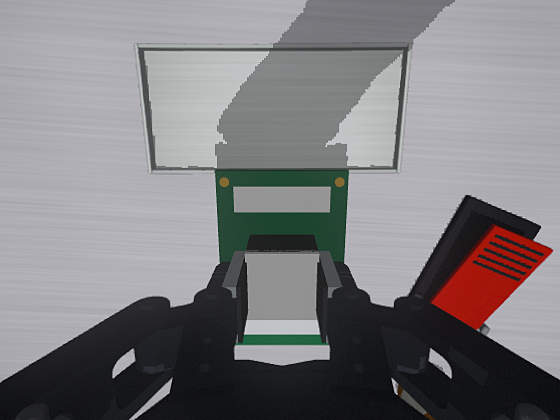

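```bash
cat > tr.py <<'E'
from h import *
def tray(c,q):
    P=plane(c,q,.018)*1000
    for i in range(4):
        d=P[(i+1)%4]-P[i]; print(np.hypot(*d[:2]).round(1),np.degrees(np.arctan2(d[1],d[0])).round(1))
    print("centre",P.mean(0))
E
python3 - <<'E'
from tr import *
c=shot("wrist"); tray(c,[(135,43.5),(412,43.5),(399.5,173.3),(150,173.3)])
p,r=tool(); n=r.as_matrix()[:,1]; Q=plane(c,[(213.5,170),(350.5,170)],p[2]-.012+.005); print((r.inv().apply(Q-p)*1000).round(1))
print(np.degrees(np.arctan2(*r.as_matrix()[:2,2][::-1])))
E
```

```text
242.2 93.4
114.0 3.4
241.5 -86.6
113.7 -176.2
centre [ 436.88409339 -388.29358205   18.        ]
[[-44.3   7.2 -31.1]
 [-44.3   7.3  30.2]]
93.41715489761349
```

Run:
```python
from h import *
for z in(.08,.03,.0175): print(rows([.4405,-.4645,z],down(np.radians(93.4))))
```

```text
(array([-2.96,  4.8 , -3.34]), array([-0.01,  0.  , -0.03]))
(array([-2.95,  6.8 , -3.34]), array([-0.01,  0.  , -0.03]))
(array([-2.94,  7.3 , -3.34]), array([-0.01,  0.  , -0.03]))
```

```bash
python3 -m handwheel '[[-1,1,-1.1,0,0,0],[-2,2.2,-2.2,0,0,0],[-2.95,3.3,-3.34,0,0,0],[-2.95,4.3,-3.34,0,0,0],[-2.95,5,-3.34,0,0,0]]'; python3 -m handwheel '[[0,0,0,0,0,0],[0,0.5,0,0,0,0],[0,1.1,0,0,0,0],[0,1.7,0,0,0,0],[0,2.1,0,0,0,0]]'
python3 - <<'E'
from h import *
shot("wrist","w22")
print(rows([.4405,-.4645,.0175],down(np.radians(93.4))),bot.get_obs()["ft_force"])
E
```

```text
clock: 25.38
eef_pos: [0.4396, -0.4648, 0.0735]
tool_rot: [-0.706, -0.018, 0.023, 0.708]
ft_force: [-0.4, 0.6, -0.7]
grip_width: 0.0285
clock: 26.0
eef_pos: [0.4397, -0.4642, 0.0209]
tool_rot: [-0.706, -0.019, 0.023, 0.708]
ft_force: [-0.4, -0.2, -0.9]
grip_width: 0.0282
(array([ 0.05,  0.09, -0.04]), array([-0.03, -0.  , -0.04])) [-1.07571232 -0.24329282 -2.33190864]
```

View pics/w22.png

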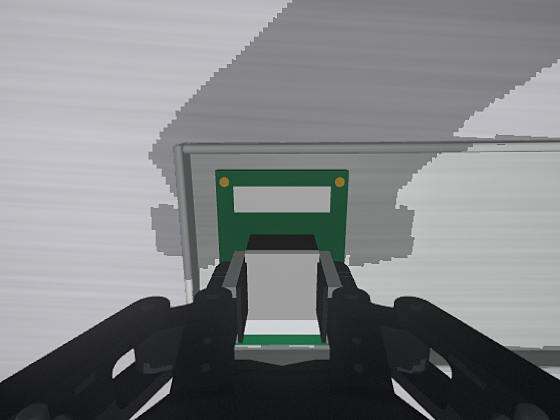

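```bash
python3 -m handwheel '[[0,0.07,0,0,0,0],[0,0.14,0,0,0,0],[0,0.18,0,0,0,0],[0,0.18,0,0,0,0],[0,0.18,0,0,0,0]]'; python3 -m handwheel '[[0,0,0,0,0,0],[0,0,0,0,0,0],[0,0,0,0,0,0],[0,0,0,0,0,0],[0,-0.1,0,0,0,0]]' -0.05; python3 -m handwheel '[[0,-1,0,0,0,0],[0,-2,0,0,0,0],[0,-3,0,0,0,0],[0,-4.5,0,0,0,0],[0,-6,0,0,0,0]]'
python3 - <<'E'
from h import *
shot("wrist","w23"); shot("top","t23"); shot("scene","s23")
E
```

```text
clock: 26.68
eef_pos: [0.4402, -0.4649, 0.0182]
tool_rot: [-0.706, -0.019, 0.023, 0.707]
ft_force: [0.2, -0.1, -0.3]
grip_width: 0.0286
clock: 27.3
eef_pos: [0.4399, -0.4646, 0.0203]
tool_rot: [-0.706, -0.019, 0.023, 0.707]
ft_force: [0.9, -0.9, -0.0]
grip_width: 0.0405
clock: 27.92
eef_pos: [0.4407, -0.4649, 0.1716]
tool_rot: [-0.706, -0.019, 0.023, 0.707]
ft_force: [0.4, -0.6, 0.3]
grip_width: 0.0407
```

View pics/w23.png

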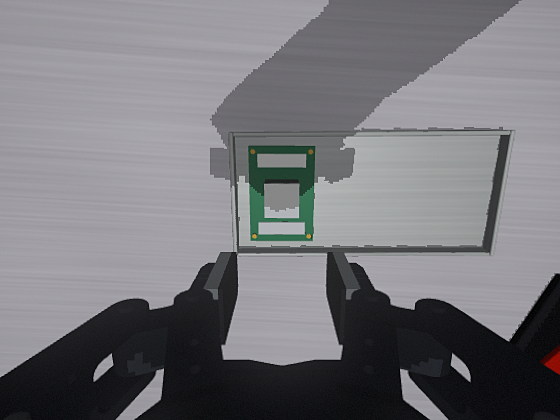

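View pics/t23.png

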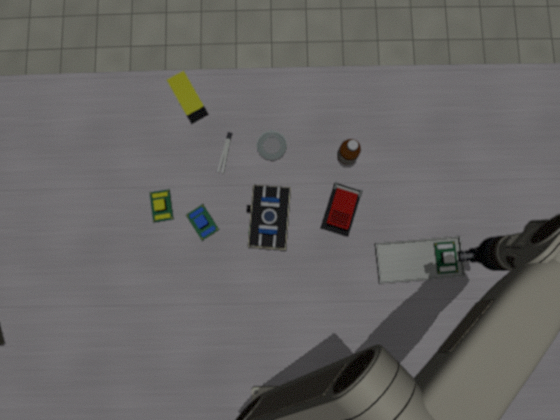

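```bash
python3 - <<'E'
from h import *
print(rows([.50,-.1,.2],down(np.radians(95))))
E
python3 -m handwheel '[[0.2,-0.2,2.4,0,0,0],[0.4,-0.4,4.8,0,0,0],[0.6,-0.6,7.2,0,0,0],[0.8,-0.8,9.6,0,0,0],[1,-1,12,0,0,0]]' 0.3
python3 - <<'E'
from h import *
print(tool()[0],rows([.606,.351,.16],down(np.radians(97.9))))
E
```

```text
(array([ 3.17, -1.1 , 14.49]), array([ 0.02, -0.16, -0.01]))
clock: 28.7
eef_pos: [0.4473, -0.162, 0.1949]
tool_rot: [-0.706, -0.018, 0.023, 0.708]
ft_force: [1.1, -0.1, -0.1]
grip_width: 0.0555
[ 0.4473386  -0.16200363  0.19490803] (array([ 7.55,  1.4 , 20.11]), array([-0.02, -0.45, -0.04]))
```

```bash
python3 -m handwheel '[[0.8,0,2.2,0,0,0],[1.6,0,4.4,0,-0.1,0],[2.4,0,6.6,0,-0.2,0],[3.2,0.1,8.8,0,-0.2,0],[4,0.2,11,0,-0.2,0]]'
python3 - <<'E'
from h import *
print(tool()[0],rows([.606,.351,.16],down(np.radians(97.9))))
E
```

```text
clock: 29.32
eef_pos: [0.5315, 0.1181, 0.1896]
tool_rot: [-0.706, -0.031, 0.036, 0.707]
ft_force: [0.7, -0.1, 0.6]
grip_width: 0.0552
[0.53146942 0.1180878  0.1896185 ] (array([3.85, 1.17, 8.99]), array([-0.01, -0.25, -0.04]))
```

```bash
python3 -m handwheel '[[0.8,0.3,2.2,0,0,0],[1.6,0.6,4.4,0,-0.1,0],[2.4,0.9,6.6,0,-0.2,0],[3.2,1.1,8.3,0,-0.25,0],[3.8,1.15,8.9,0,-0.25,0]]';python3 -m handwheel '[[0,0,0,0,0,0],[0,0,0,0,0,0],[0,0,0,0,0,0],[0,0,0,0,0,0],[0,0,0,0,0,0]]'
python3 - <<'E'
from h import *
print(tool()[0],rows([.606,.351,.16],down(np.radians(97.9))),bot.get_obs()["joint_pos"].round(2))
c=shot("wrist","w24"); print(proj(c,[[.605,.35,.029]]))
im=cv2.imread("pics/w24.png")[130:290,200:360]; cv2.imwrite("pics/w24z.png",cv2.resize(im,(600,600),interpolation=cv2.INTER_CUBIC))
E
```

```text
clock: 29.95
eef_pos: [0.6042, 0.3496, 0.1591]
tool_rot: [-0.705, -0.047, 0.053, 0.706]
ft_force: [0.9, -0.6, 0.3]
grip_width: 0.0555
clock: 30.58
eef_pos: [0.6055, 0.3463, 0.1625]
tool_rot: [-0.705, -0.047, 0.05, 0.706]
ft_force: [-0.3, -0.4, 0.1]
grip_width: 0.0554
[0.60549005 0.34628734 0.16252831] (array([0.05, 0.1 , 0.18]), array([-0.01, -0.01, -0.03])) [0.52 0.68 0.52 1.41 0.   0.38]
[[286.57112287 201.63536484]]
```

View pics/w24z.png

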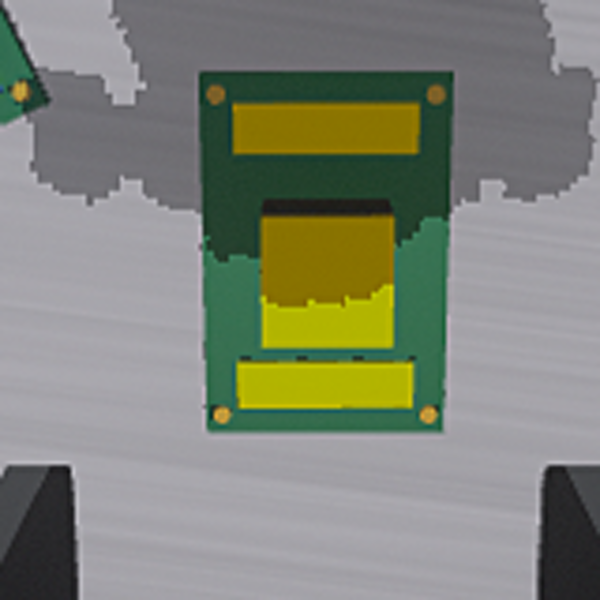

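```bash
cat > pk.py <<'E'
from h import *
def pick(c,x0,y0,sc,plate,cap,h=.011):
    f=lambda L:[(x0+x/sc-.37,y0+y/sc-.37) for x,y in L]
    A=plane(c,f(plate),.005); B=plane(c,f(cap),.029)
    a=A.mean(0); b=B.mean(0); d=(A[2]+A[3]-A[0]-A[1]); ang=np.degrees(np.arctan2(d[1],d[0]))
    print("plate",a.round(4),"cap",b.round(4),"ang",ang.round(2),"sides",[np.linalg.norm(A[(i+1)%4]-A[i]).round(4) for i in range(4)])
    m=(a+b)/2; yaw=ang+90
    print("target",m.round(4),yaw.round(1)); print(rows([m[0],m[1],h],down(np.radians(yaw))))
E
python3 - <<'E'
from pk import *
c=shot("wrist"); pick(c,200,130,3.75,[(200,72),(453,72),(443,431),(208,431)],[(262,215),(394,215),(393,348),(262,348)])
E
```

```text
plate [0.6076 0.3509 0.005 ] cap [0.6078 0.3509 0.029 ] ang 7.86 sides [np.float64(0.0595), np.float64(0.0897), np.float64(0.0596), np.float64(0.0897)]
target [0.6077 0.3509 0.017 ] 97.9
(array([0.14, 6.05, 0.15]), array([-0.01, -0.  , -0.03]))
```

```bash
python3 -m handwheel '[[0.14,1.8,0.1,0,0,0],[0.14,3.6,0.12,0,0,0],[0.14,5,0.12,0,0,0],[0.14,5.8,0.12,0,0,0],[0.14,6.05,0.12,0,0,0]]' 0.3;  python3 -m handwheel '[[0,0,0,0,0,0],[0,0,0,0,0,0],[0,0,0,0,0,0],[0,0,0,0,0,0],[0,0,0,0,0,0]]' -1; python3 -m handwheel '[[0,-1,0,0,0,0],[0,-2.5,0,0,0,0],[0,-4,0,0,0,0],[0,-5.5,0,0,0,0],[0,-7,0,0,0,0]]'
python3 - <<'E'
from h import *
print(rows([.645,.032,.19],down(np.radians(84.4))));shot("wrist","w25")
E
```

```text
clock: 31.3
eef_pos: [0.6065, 0.3498, 0.0087]
tool_rot: [-0.705, -0.046, 0.051, 0.706]
ft_force: [0.1, -0.9, 0.9]
grip_width: 0.0554
clock: 31.92
eef_pos: [0.6085, 0.3509, 0.0122]
tool_rot: [-0.704, -0.048, 0.05, 0.706]
ft_force: [0.1, 0.4, 7.2]
grip_width: 0.028
clock: 32.55
eef_pos: [0.6081, 0.35, 0.1861]
tool_rot: [-0.705, -0.046, 0.051, 0.706]
ft_force: [0.1, 0.5, -1.1]
grip_width: 0.0286
(array([ -0.28,  -0.18, -12.8 ]), array([-0.  ,  1.35, -0.04]))
```

View pics/w25.png

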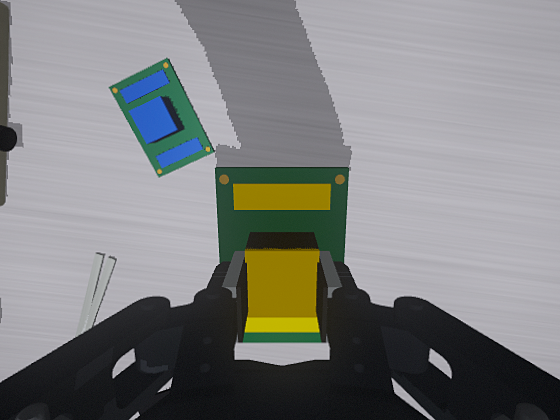

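```bash
python3 -m handwheel '[[0,0,-2.2,0,0.2,0],[0,-0.1,-4.4,0,0.4,0],[0,-0.2,-6.6,0,0.6,0],[-0.1,-0.2,-8.8,0,0.9,0],[-0.2,-0.2,-10.8,0,1.2,0]]' ;python3 -m handwheel '[[0,0,0,0,0,0],[0,0,0,0,0,0],[0,0,0,0,0,0],[0,0,0,0,0,0],[0,0,0,0,0,0]]'
python3 - <<'E'
from st import *
c=shot("wrist","w26")
p,r=tool(); n=r.as_matrix()[:,1]
o,d=ray(c,[(214.5,167.3),(350,167.3)]); pl=p+n*(.0122-.005); t=((pl-o)@n)/(d@n); Q=o+d*t[:,None]; print((r.inv().apply(Q-p)*1000).round(1))
print(cur(h=12.2)); go([(-27,50,.3),(-27,6,.3)],h=12.2,dx=1.2,dz=-.5)
E
```

```text
clock: 33.22
eef_pos: [0.6403, 0.08, 0.1893]
tool_rot: [-0.706, 0.028, -0.024, 0.707]
ft_force: [-0.5, 0.3, -0.5]
grip_width: 0.0285
clock: 33.85
eef_pos: [0.6406, 0.0831, 0.1901]
tool_rot: [-0.706, 0.027, -0.023, 0.707]
ft_force: [-0.0, -0.1, -0.9]
grip_width: 0.0286
[[-45.5   7.2 -30.5]
 [-45.5   7.2  30. ]]
{'Lx': np.float64(25.1), 'Lz': np.float64(126.2), 'y': np.float64(52.1), 'th': np.float64(-0.005), 'ft': array([-1.5, -0.1, -1.4]), 'w': 0.0283}
(-27, 50, 0.3) -> [-2.38, 2.55, -2.07] [-0.03, 0.15, -1.75]
(-27, 6, 0.3) -> [-2.37, 4.31, -2.07] [-0.03, 0.15, -1.75]
```

View pics/w26.png

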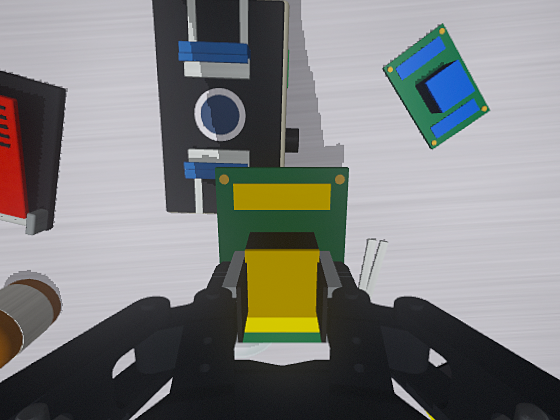

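```bash
python3 - <<'E'
from st import *
go([(-27,50,.3)],h=12.2,dx=-.5,dz=-.3)
E
python3 -m handwheel '[[-0.5,0.5,-0.5,0,0,-0.4],[-1,1,-1,0,0.05,-0.9],[-1.6,1.5,-1.5,0,0.1,-1.3],[-2.2,2.1,-2.05,0,0.15,-1.75],[-2.37,2.55,-2.05,0,0.15,-1.75]]';python3 -m handwheel '[[0,0,0,0,0,0],[0,0,0,0,0,0],[0,0,0,0,0,0],[0,0,0,0,0,0],[0,0,0,0,0,0]]'
python3 - <<'E'
from st import *
k=dict(h=12.2,dx=-.5,dz=-.3); print(cur(**k)); go([(-26,6,.3)],**k)
E
```

```text
(-27, 50, 0.3) -> [-2.31, 2.53, -2.08] [-0.03, 0.15, -1.75]
clock: 34.52
eef_pos: [0.5729, 0.0348, 0.1245]
tool_rot: [0.702, 0.069, 0.138, -0.695]
ft_force: [-0.7, 0.4, -0.5]
grip_width: 0.0286
clock: 35.15
eef_pos: [0.5779, 0.0354, 0.1268]
tool_rot: [0.702, 0.071, 0.14, -0.695]
ft_force: [0.4, 0.5, 0.1]
grip_width: 0.0286
{'Lx': np.float64(-28.0), 'Lz': np.float64(49.7), 'y': np.float64(0.1), 'th': np.float64(0.3), 'ft': array([0.4, 0.5, 0.1]), 'w': 0.0286}
(-26, 6, 0.3) -> [-0.44, 1.69, -0.01] [-0.03, -0.01, 0.0]
```

```bash
python3 -m handwheel '[[-0.1,0.5,0,0,0,0],[-0.25,1,0,0,0,0],[-0.4,1.5,0,0,0,0],[-0.44,1.69,0,0,0,0],[-0.44,1.69,0,0,0,0]]';python3 -m handwheel '[[0,0,0,0,0,0],[0,0,0,0,0,0],[0,0,0,0,0,0],[0,0,0,0,0,0],[0,0,0,0,0,0]]'>/dev/null
python3 - <<'E'
from st import *
k=dict(h=12.2,dx=-.5,dz=-.3); print(cur(**k)); go([(-29,1.8,.3),(-34,1.3,.3),(-38,1.0,.3)],**k)
c=shot("wrist","w27"); im=cv2.imread("pics/w27.png")[90:180,200:360]; cv2.imwrite("pics/w27z.png",cv2.resize(im,(800,450),interpolation=cv2.INTER_CUBIC))
E
```

```text
clock: 35.78
eef_pos: [0.5792, 0.0353, 0.0823]
tool_rot: [0.702, 0.071, 0.14, -0.695]
ft_force: [-0.5, -0.4, -1.2]
grip_width: 0.0286
{'Lx': np.float64(-26.4), 'Lz': np.float64(6.1), 'y': np.float64(0.2), 'th': np.float64(0.3), 'ft': array([ 0.4, -0.1, -1.6]), 'w': 0.0283}
(-29, 1.8, 0.3) -> [-0.15, 0.13, -0.01] [-0.03, -0.01, 0.0]
(-34, 1.3, 0.3) -> [-0.35, 0.09, -0.01] [-0.03, -0.01, 0.0]
(-38, 1.0, 0.3) -> [-0.5, 0.06, -0.01] [-0.03, -0.01, 0.0]
```

View pics/w27z.png

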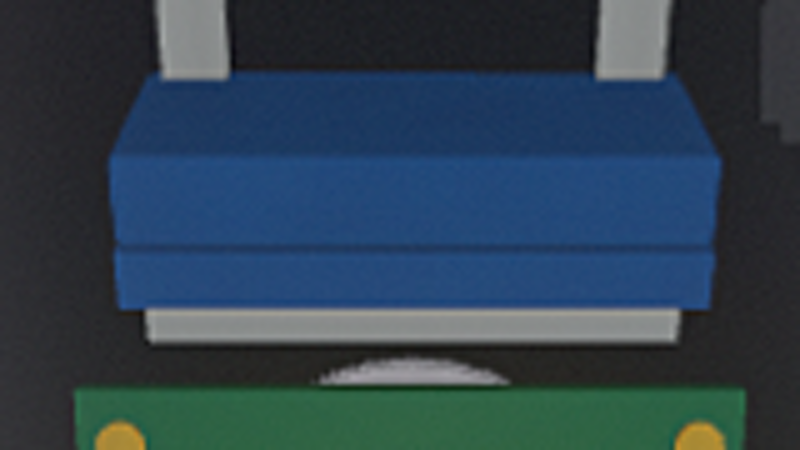

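```bash
python3 -m handwheel '[[-0.07,0.07,0,0,0,0],[-0.15,0.13,0,0,0,0],[-0.35,0.09,0,0,0,0],[-0.5,0.06,0,0,0,0],[-0.5,0.06,0,0,0,0]]'; python3 -m handwheel '[[-0.2,-0.05,0,0,0,0],[-0.4,-0.11,0,0,0,0],[-0.6,-0.17,0,0,0,0],[-0.77,-0.21,0,0,0,0],[-0.77,-0.21,0,0,0,0]]';python3 - <<'E'
from st import *
k=dict(h=12.2,dx=-.5,dz=-.3);c=shot("wrist","w28"); print(cur(**k)); go([(-56,0.8,.3),(-56.4,0.8,.15),(-57,0.7,.05),(-57,.6,0)],**k)
E
```

```text
clock: 37.08
eef_pos: [0.5676, 0.0365, 0.0778]
tool_rot: [0.702, 0.071, 0.14, -0.695]
ft_force: [0.1, -0.1, -0.7]
grip_width: 0.0285
clock: 37.7
eef_pos: [0.5509, 0.0383, 0.0789]
tool_rot: [0.702, 0.073, 0.142, -0.694]
ft_force: [7.9, -1.2, -4.2]
grip_width: 0.0284
{'Lx': np.float64(-55.0), 'Lz': np.float64(1.5), 'y': np.float64(0.4), 'th': np.float64(0.306), 'ft': array([ 7.4, -1.3, -4.5]), 'w': 0.0286}
(-56, 0.8, 0.3) -> [-0.05, 0.03, -0.02] [-0.03, -0.01, 0.04]
(-56.4, 0.8, 0.15) -> [-0.01, 0.3, -0.02] [-0.03, -0.01, 0.9]
(-57, 0.7, 0.05) -> [-0.02, 0.48, -0.02] [-0.03, -0.01, 1.47]
(-57, 0.6, 0) -> [-0.03, 0.58, -0.02] [-0.03, -0.01, 1.75]
```

View pics/w28.png

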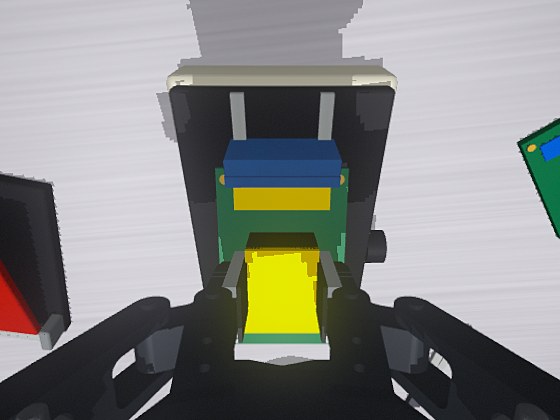

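```bash
python3 -m handwheel '[[-0.12,0,0,0,0,0],[-0.13,0.1,0,0,0,0.3],[-0.13,0.22,0,0,0,0.65],[-0.13,0.34,0,0,0,1],[-0.14,0.44,0,0,0,1.35]]'
python3 - <<'E'
from st import *
k=dict(h=12.2,dx=-.5,dz=-.3); c=shot("wrist","w29"); print(cur(**k)); go([(-57,0.5,0.05),(-57,.6,0),(-57,0,0)],**k)
E
```

```text
clock: 38.38
eef_pos: [0.5532, 0.0381, 0.0684]
tool_rot: [-0.705, 0.009, -0.061, 0.706]
ft_force: [8.1, -1.5, 0.7]
grip_width: 0.0285
{'Lx': np.float64(-56.2), 'Lz': np.float64(0.7), 'y': np.float64(0.5), 'th': np.float64(0.073), 'ft': array([ 9.8, -1.6,  2.1]), 'w': 0.0287}
(-57, 0.5, 0.05) -> [-0.02, 0.05, -0.02] [-0.03, -0.01, 0.13]
(-57, 0.6, 0) -> [-0.0, 0.14, -0.02] [-0.03, -0.01, 0.42]
(-57, 0, 0) -> [-0.0, 0.16, -0.02] [-0.03, -0.01, 0.42]
```

```bash
python3 -m handwheel '[[-0.02,0.02,0,0,0,0.05],[-0.03,0.05,0,0,0,0.15],[-0.03,0.09,0,0,0,0.28],[-0.03,0.15,0,0,0,0.42],[-0.03,0.17,0,0,0,0.42]]'
python3 - <<'E'
from st import *
k=dict(h=12.2,dx=-.5,dz=-.3); print(cur(**k)); c=shot("wrist","w30"); print(cur(**k));go([(-57,0,0)],**k)
E
```

```text
clock: 39.05
eef_pos: [0.5536, 0.0382, 0.0643]
tool_rot: [-0.704, 0.034, -0.036, 0.708]
ft_force: [8.3, -0.7, 4.3]
grip_width: 0.0285
{'Lx': np.float64(-58.1), 'Lz': np.float64(-0.0), 'y': np.float64(0.5), 'th': np.float64(0.003), 'ft': array([ 8.3, -0.7,  4.3]), 'w': 0.0285}
{'Lx': np.float64(-58.2), 'Lz': np.float64(-0.0), 'y': np.float64(0.6), 'th': np.float64(0.003), 'ft': array([ 8.6, -1.7,  4.8]), 'w': 0.0286}
(-57, 0, 0) -> [0.05, 0.01, -0.02] [-0.03, -0.0, 0.02]
```

View pics/w30.png

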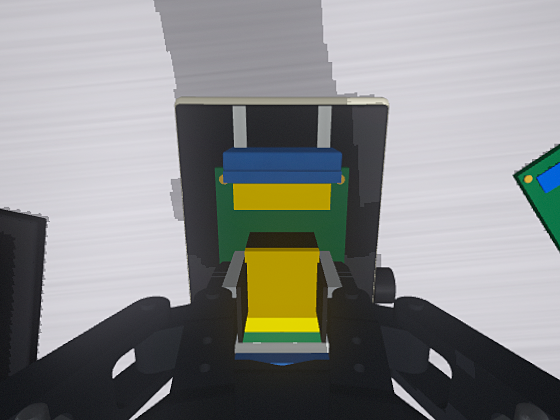

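Level and on the ledges (Fz +4.5, tilt 0.003). Releasing now.

```bash
python3 -m handwheel '[[0,0,0,0,0,0],[0,0,0,0,0,0],[0,0,0,0,0,0],[0,0,0,0,0,0],[0,0,0,0,0,0]]' 0.3 ; python3 -m handwheel '[[0,-0.5,0,0,0,0],[0,-1.2,0,0,0,0],[0,-2,0,0,0,0],[0,-3,0,0,0,0],[0,-3.5,0,0,0,0]]';python3 -m handwheel '[[0,0,0,0,0,0],[0,0,0,0,0,0],[0,0,0,0,0,0],[0,0,0,0,0,0],[0,0,0,0,0,0]]'
python3 - <<'E'
from st import *
c=shot("wrist","w31"); im=cv2.imread("pics/w31.png")[155:315,205:365]; cv2.imwrite("pics/w31z.png",cv2.resize(im,(600,600),interpolation=cv2.INTER_CUBIC))
print(rows([.554,-.161,.12],down(np.radians(71.1))))
E
```

```text
clock: 39.72
eef_pos: [0.5474, 0.0385, 0.0612]
tool_rot: [-0.704, 0.038, -0.031, 0.708]
ft_force: [0.2, 0.7, -0.3]
grip_width: 0.0556
clock: 40.35
eef_pos: [0.5495, 0.0381, 0.1513]
tool_rot: [-0.704, 0.036, -0.033, 0.708]
ft_force: [0.6, -0.2, -0.4]
grip_width: 0.0556
clock: 40.98
eef_pos: [0.5482, 0.038, 0.1485]
tool_rot: [-0.704, 0.038, -0.031, 0.708]
ft_force: [0.7, 0.1, 0.3]
grip_width: 0.0555
(array([ 1.01,  1.1 , -7.91]), array([-0.02,  1.33, -0.06]))
```

View pics/w31z.png

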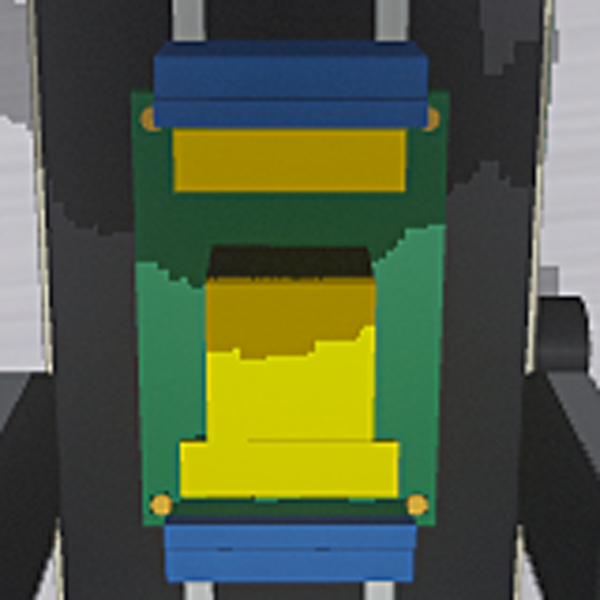

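```bash
python3 - <<'E'
from ck import *
c=shot("wrist")
chk(205,155,3.75,[(131,93),(449,93),(437,523),(143,525)],[(206,279),(375,279),(374,440),(207,440)],c)
E
python3 -m handwheel '[[0.2,-0.3,-1.6,0,0.3,0],[0.4,0,-3.2,0,0.6,0],[0.6,0.3,-4.8,0,0.9,0],[0.8,0.7,-6.4,0,1.2,0],[1,1.1,-7.91,0,1.33,0]]' -1;python3 -m handwheel '[[0,0,0,0,0,0],[0,0,0,0,0,0],[0,0,0,0,0,0],[0,0,0,0,0,0],[0,0,0,0,0,0]]'
```

```text
[[-44.2 -29.7   5. ]
 [-44.1  30.1   5. ]
 [ 45.3  30.4   5. ]
 [ 45.5 -30.1   5. ]] [0.6 0.2 5. ] 
 [[-15.1 -14.7  29. ]
 [-15.   15.   29. ]
 [ 15.6  15.3  29. ]
 [ 15.5 -15.1  29. ]] [ 0.2  0.1 29. ]
clock: 41.7
eef_pos: [0.5539, -0.1625, 0.1201]
tool_rot: [-0.696, 0.12, -0.113, 0.699]
ft_force: [0.3, -0.0, -0.1]
grip_width: 0.0001
clock: 42.32
eef_pos: [0.554, -0.1604, 0.1205]
tool_rot: [-0.696, 0.119, -0.113, 0.699]
ft_force: [1.3, 0.0, -0.6]
grip_width: -0.0002
```

Yellow is centred (0.4, 0.1 mm) and level. Now pressing the paddle.

```bash
python3 -m handwheel '[[0,1.5,0,0,0,0],[0,2.8,0,0,0,0],[0,3.4,0,0,0,0],[0,3.9,0,0,0,0],[0,3.95,0,0,0,0]]'; python3 -m handwheel '[[0,0.06,0,0,0,0],[0,0.06,0,0,0,0],[0,0.08,0,0,0,0],[0,0.08,0,0,0,0],[0,0.08,0,0,0,0]]';  python3 -m handwheel '[[0,-1,0,0,0,0],[0,-2,0,0,0,0],[0,-3,0,0,0,0],[0,-4.5,0,0,0,0],[0,-5.5,0,0,0,0]]'
python3 - <<'E'
from st import *
c=shot("wrist","w32");
p=S+R.from_euler("z",SA).apply([0,.0005,.085]); print(rows(p,down(SA+np.pi/2)))
E
```

```text
clock: 42.95
eef_pos: [0.5518, -0.1599, 0.0236]
tool_rot: [-0.696, 0.12, -0.112, 0.699]
ft_force: [-8.6, 2.9, 16.5]
grip_width: 0.0003
clock: 43.58
eef_pos: [0.5518, -0.1599, 0.0233]
tool_rot: [-0.696, 0.12, -0.112, 0.699]
ft_force: [-11.1, 3.8, 22.3]
grip_width: 0.0001
clock: 44.2
eef_pos: [0.5555, -0.1616, 0.1598]
tool_rot: [-0.696, 0.118, -0.114, 0.699]
ft_force: [-0.1, 0.6, 0.2]
grip_width: -0.0004
(array([-2.23,  1.07,  7.63]), array([-0.02, -1.33,  0.  ]))
```

View pics/w32.png

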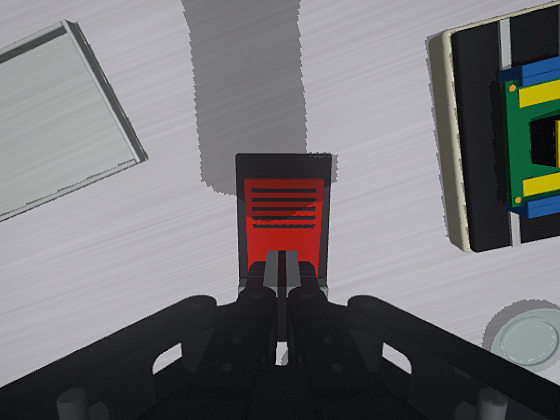

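Pressed to the stop (22 N at z 23 mm) and the paddle has risen again. Next I go back to take yellow out.

```bash
python3 -m handwheel '[[-0.5,0.1,1.6,0,-0.3,0],[-1,0.2,3.2,0,-0.6,0],[-1.5,0.4,4.8,0,-0.9,0],[-2,0.6,6.4,0,-1.2,0],[-2.23,1.05,7.63,0,-1.33,0]]' 0.3;python3 -m handwheel '[[0,0,0,0,0,0],[0,0,0,0,0,0],[0,0,0,0,0,0],[0,0,0,0,0,0],[0,0,0,0,0,0]]'
python3 - <<'E'
from st import *
c=shot("wrist","w33")
p=S+R.from_euler("z",SA).apply([0,.0005,.011]); print(rows(p,down(SA+np.pi/2)))
E
```

```text
clock: 44.88
eef_pos: [0.5637, 0.0393, 0.1325]
tool_rot: [-0.704, 0.036, -0.032, 0.708]
ft_force: [0.5, -0.8, 0.5]
grip_width: 0.0554
clock: 45.5
eef_pos: [0.563, 0.0367, 0.132]
tool_rot: [-0.704, 0.038, -0.032, 0.708]
ft_force: [0.1, -0.6, 0.2]
grip_width: 0.0556
(array([ 0.15,  2.76, -0.01]), array([-0.03, -0.  , -0.05]))
```

View pics/w33.png

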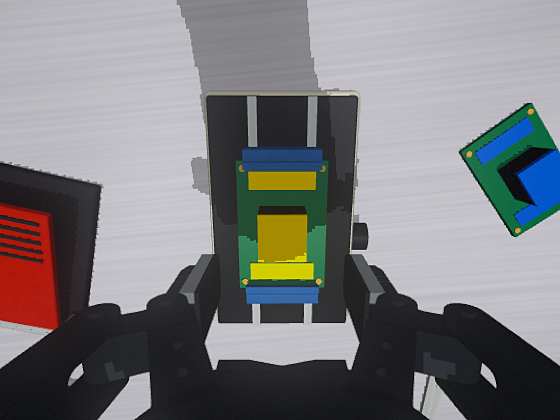

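```bash
python3 -m handwheel '[[0.15,1,0,0,0,0],[0.15,1.8,0,0,0,0],[0.15,2.5,0,0,0,0],[0.15,2.76,0,0,0,0],[0.15,2.76,0,0,0,0]]' 0.3;python3 -m handwheel '[[0,0,0,0,0,0],[0,0,0,0,0,0],[0,0,0,0,0,0],[0,0,0,0,0,0],[0,0,0,0,0,0]]' -1; python3 -c "
from st import *
print(cur(h=12,dx=0,dz=0))"; python3 -m handwheel '[[-0.12,-0.02,0,0,0,0],[-0.26,-0.03,0,0,0,0],[-0.4,-0.03,0,0,0,0],[-0.55,-0.03,0,0,0,0],[-0.6,-0.03,0,0,0,0]]'
python3 - <<'E'
from st import *
c=shot("wrist","w34"); print(cur(h=12,dx=0,dz=0))
go([(-57,0.2,0.0),(-57,0.5,.1),(-56.6,.7,.2),(-55.5,.8,.3)],h=12,dx=0,dz=0)
E
```

```text
clock: 46.18
eef_pos: [0.5659, 0.0373, 0.0626]
tool_rot: [-0.704, 0.038, -0.031, 0.708]
ft_force: [-0.2, -0.8, 1.1]
grip_width: 0.0556
clock: 46.8
eef_pos: [0.567, 0.0371, 0.064]
tool_rot: [-0.705, 0.037, -0.032, 0.708]
ft_force: [0.1, -1.7, 6.4]
grip_width: 0.0285
{'Lx': np.float64(-44.2), 'Lz': np.float64(0.3), 'y': np.float64(1.1), 'th': np.float64(-0.006), 'ft': array([ 0.1, -1.7,  6.4]), 'w': 0.0285}
clock: 47.42
eef_pos: [0.5546, 0.0384, 0.0646]
tool_rot: [-0.705, 0.035, -0.034, 0.708]
ft_force: [7.9, -2.2, -0.5]
grip_width: 0.0288
{'Lx': np.float64(-56.8), 'Lz': np.float64(0.7), 'y': np.float64(1.1), 'th': np.float64(-0.001), 'ft': array([ 7.4, -3.9, -0.9]), 'w': 0.0284}
(-57, 0.2, 0.0) -> [-0.01, 0.02, -0.05] [-0.02, -0.0, -0.01]
(-57, 0.5, 0.1) -> [-0.07, -0.17, -0.04] [-0.02, -0.0, -0.58]
(-56.6, 0.7, 0.2) -> [-0.13, -0.35, -0.04] [-0.02, -0.0, -1.15]
(-55.5, 0.8, 0.3) -> [-0.17, -0.52, -0.04] [-0.02, -0.01, -1.73]
```

View pics/w34.png

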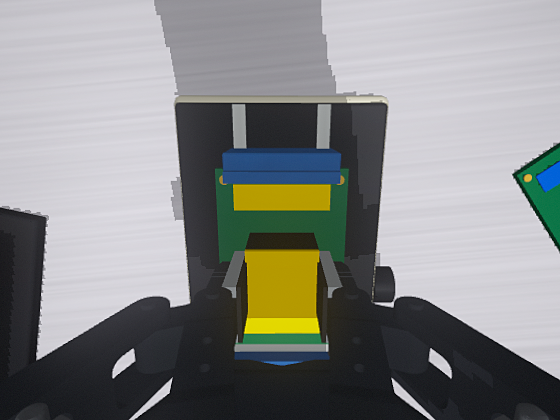

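```bash
python3 -m handwheel '[[-0.02,-0.09,0,0,0,-0.3],[-0.04,-0.18,0,0,0,-0.6],[-0.07,-0.28,0,0,0,-0.9],[-0.1,-0.38,0,0,0,-1.3],[-0.13,-0.52,0,0,0,-1.72]]'
python3 - <<'E'
from st import *
c=shot("wrist","w35"); print(cur(h=12,dx=0,dz=0))
E
python3 -m handwheel '[[0.35,0.08,0,0,0,0],[0.7,0.17,0,0,0,0],[1,0.22,0,0,0,0],[1.25,0.25,0,0,0,0],[1.4,0,0,0,0,0]]' ; python3 -m handwheel '[[0.2,-0.5,0,0,0,0],[0.4,-1.2,0,0,0,0],[0.6,-2,0,0,0,0],[0.8,-2.8,0,0,0,0],[0.9,-3.6,0,0,0,0]]'
python3 - <<'E'
from st import *
c=shot("wrist","w36"); print(cur(h=12,dx=0,dz=0))
print(rows([.51,-.38,.2],down(np.radians(93.4))))
E
```

```text
clock: 48.1
eef_pos: [0.551, 0.0387, 0.0781]
tool_rot: [0.702, 0.071, 0.14, -0.695]
ft_force: [7.8, -2.7, -5.7]
grip_width: 0.0281
{'Lx': np.float64(-57.0), 'Lz': np.float64(0.9), 'y': np.float64(1.1), 'th': np.float64(0.3), 'ft': array([ 4. , -3.6,  1.5]), 'w': 0.0286}
clock: 48.78
eef_pos: [0.5808, 0.0359, 0.086]
tool_rot: [0.702, 0.067, 0.136, -0.696]
ft_force: [0.6, -0.8, -0.2]
grip_width: 0.0284
clock: 49.4
eef_pos: [0.5771, 0.0359, 0.1814]
tool_rot: [0.702, 0.069, 0.137, -0.696]
ft_force: [0.3, 0.2, -0.2]
grip_width: 0.0283
{'Lx': np.float64(-27.2), 'Lz': np.float64(107.9), 'y': np.float64(1.2), 'th': np.float64(0.297), 'ft': array([ 0.7, -0.1,  2. ]), 'w': 0.0287}
(array([ -0.85,  -1.01, -16.83]), array([ 0.1, -0.9,  1.7]))
```

View pics/w36.png

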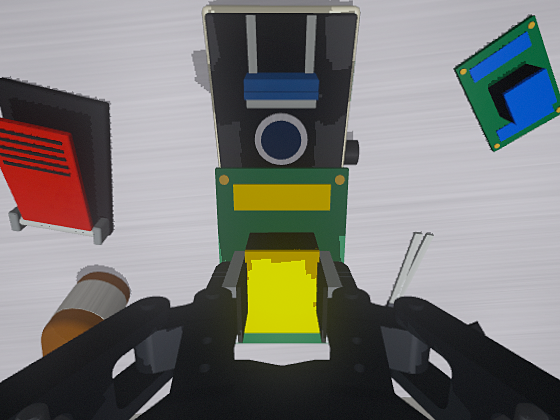

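```bash
python3 -m handwheel '[[0,0,-1.7,0,0,0.4],[-0.3,-0.2,-3.4,0,-0.1,0.8],[-0.5,-0.4,-5.1,0,-0.2,1.2],[-0.7,-0.6,-6.8,0,-0.3,1.5],[-0.8,-0.8,-8.5,0.05,-0.4,1.71]]' ; python3 -m handwheel '[[-0.1,-0.1,-1.7,0,-0.1,0],[-0.2,-0.2,-3.4,0,-0.2,0],[-0.3,-0.3,-5.1,0,-0.3,0],[-0.4,-0.3,-6.8,0,-0.4,0],[-0.6,-0.3,-8.2,0,-0.5,0]]' ;python3 -m handwheel '[[0,0,0,0,0,0],[0,0,0,0,0,0],[0,0,0,0,0,0],[0,0,0,0,0,0],[0,0,0,0,0,0]]'
python3 - <<'E'
from h import *
shot("wrist","w37")
for z in(.08,.021): print(rows([.436,-.388,z],down(np.radians(93.4))))
E
```

```text
clock: 50.08
eef_pos: [0.5314, -0.1745, 0.1923]
tool_rot: [-0.706, 0.012, -0.007, 0.708]
ft_force: [0.5, 0.2, -0.5]
grip_width: 0.0281
clock: 50.7
eef_pos: [0.5108, -0.3795, 0.1989]
tool_rot: [-0.706, -0.019, 0.023, 0.708]
ft_force: [0.1, 0.1, -1.2]
grip_width: 0.0283
clock: 51.32
eef_pos: [0.5113, -0.3772, 0.1989]
tool_rot: [-0.705, -0.019, 0.024, 0.708]
ft_force: [-0.6, -0.2, -1.8]
grip_width: 0.0287
(array([-3.  ,  4.77, -0.26]), array([-0.02,  0.01, -0.04]))
(array([-2.98,  7.13, -0.27]), array([-0.02,  0.01, -0.04]))
```

View pics/w37.png

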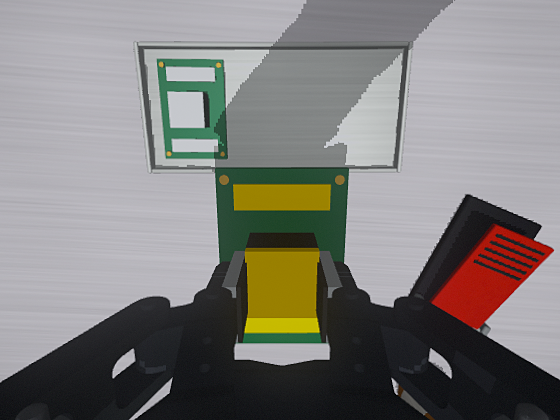

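```bash
python3 -m handwheel '[[-1,1,-0.1,0,0,0],[-2,2.2,-0.2,0,0,0],[-2.98,3.3,-0.27,0,0,0],[-2.98,4.3,-0.27,0,0,0],[-2.98,5,-0.27,0,0,0]]'; python3 -m handwheel '[[0,0,0,0,0,0],[0,0.5,0,0,0,0],[0,1.1,0,0,0,0],[0,1.7,0,0,0,0],[0,2.1,0,0,0,0]]'
python3 - <<'E'
from h import *
shot("wrist","w38")
print(rows([.436,-.388,.0165],down(np.radians(93.4))),bot.get_obs()["ft_force"])
E
```

```text
clock: 52.0
eef_pos: [0.4354, -0.3882, 0.0731]
tool_rot: [-0.705, -0.018, 0.024, 0.708]
ft_force: [0.1, -0.6, -1.1]
grip_width: 0.0286
clock: 52.62
eef_pos: [0.4353, -0.3879, 0.0202]
tool_rot: [-0.705, -0.018, 0.024, 0.709]
ft_force: [0.0, 0.5, -1.5]
grip_width: 0.0285
(array([ 0.05,  0.1 , -0.03]), array([-0.04,  0.  , -0.05])) [-0.30471299 -0.65338539 -0.8783699 ]
```

View pics/w38.png

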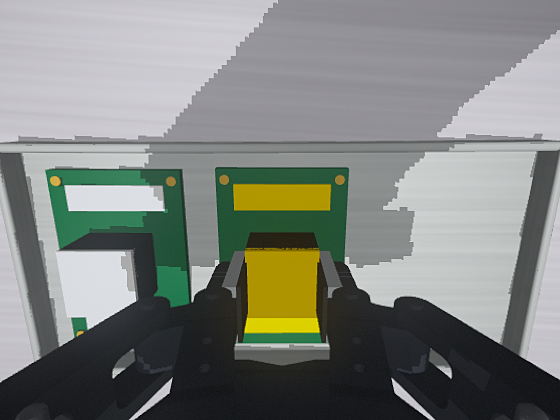

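```bash
python3 -m handwheel '[[0,0.06,0,0,0,0],[0,0.12,0,0,0,0],[0,0.16,0,0,0,0],[0,0.16,0,0,0,0],[0,0.16,0,0,0,0]]'; python3 -m handwheel '[[0,0,0,0,0,0],[0,0,0,0,0,0],[0,0,0,0,0,0],[0,0,0,0,0,0],[0,-0.1,0,0,0,0]]' -0.05; python3 -m handwheel '[[0,-1,0,0,0,0],[0,-2,0,0,0,0],[0,-3,0,0,0,0],[0,-4.5,0,0,0,0],[0,-6,0,0,0,0]]'
python3 - <<'E'
from meas import *
shot("wrist","w39"); c=shot("top","t39"); print(carriers(c)); print(tool()[0],rows([.50,-.1,.2],down(np.radians(95))))
E
```

```text
clock: 53.3
eef_pos: [0.4359, -0.3884, 0.0179]
tool_rot: [-0.705, -0.019, 0.023, 0.708]
ft_force: [-0.8, 0.0, -1.0]
grip_width: 0.0282
clock: 53.92
eef_pos: [0.4356, -0.3882, 0.02]
tool_rot: [-0.705, -0.019, 0.024, 0.708]
ft_force: [0.0, 0.5, 0.1]
grip_width: 0.0403
clock: 54.55
eef_pos: [0.4366, -0.3888, 0.1713]
tool_rot: [-0.705, -0.019, 0.024, 0.708]
ft_force: [-0.1, -1.2, 0.9]
grip_width: 0.0404
{'blue': array([555.3, 229.7,  88.4,  57.9,  32. ]), 'white': array([ 436.5, -437. ,  151.9,   90.2,   94.2])}
[ 0.43910502 -0.39099625  0.17554789] (array([ 3.13, -1.01, 11.47]), array([ 0.02, -0.16,  0.  ]))
```

View pics/w39.png

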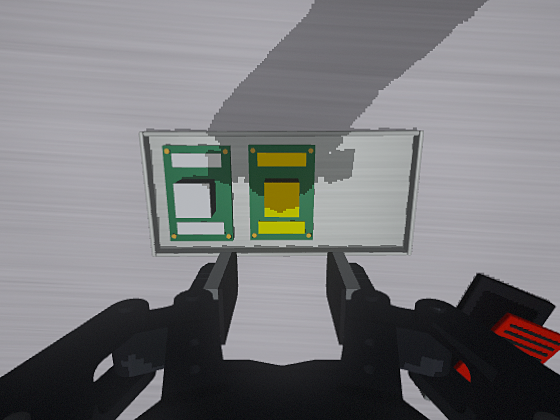

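View pics/t39.png

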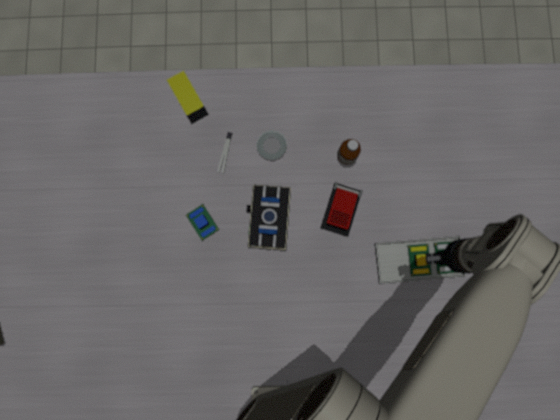

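```bash
python3 -m handwheel '[[0.4,-0.2,2.4,0,0,0],[0.8,-0.4,4.8,0,-0.2,0],[1.2,-0.6,7.2,0,-0.4,0],[1.6,-0.8,9.6,0,-0.7,0],[2,-1,12,0,-1,0]]' 0.3
python3 - <<'E'
from h import *
print(tool()[0],rows([.557,.231,.16],down(np.radians(122.5))))
E
```

```text
clock: 55.28
eef_pos: [0.4686, -0.0847, 0.1957]
tool_rot: [-0.701, -0.081, 0.085, 0.704]
ft_force: [1.2, -0.6, -0.3]
grip_width: 0.0553
[ 0.46861602 -0.08467101  0.19573011] (array([ 6.39,  1.45, 11.45]), array([-0.04, -1.9 , -0.03]))
```

```bash
python3 -m handwheel '[[1.2,0.2,2.1,0,-0.3,0],[2.4,0.4,4.2,0,-0.7,0],[3.6,0.7,6.3,0,-1.1,0],[4.8,1,8.4,0,-1.5,0],[6,1.4,10.5,0,-1.85,0]]'; python3 -m handwheel '[[0.3,0,0.6,0,0,0],[0.3,0,0.6,0,0,0],[0.3,0,0.6,0,0,0],[0.3,0,0.6,0,0,0],[0.3,0,0.6,0,0,0]]'
python3 - <<'E'
from h import *
print(tool()[0],rows([.557,.231,.16],down(np.radians(122.5))))
c=shot("wrist","w40")
im=cv2.imread("pics/w40.png")[130:290,200:360]; cv2.imwrite("pics/w40z.png",cv2.resize(im,(600,600),interpolation=cv2.INTER_CUBIC))
E
```

```text
clock: 55.9
eef_pos: [0.5539, 0.2056, 0.1609]
tool_rot: [-0.678, -0.193, 0.197, 0.681]
ft_force: [1.4, -0.5, 0.1]
grip_width: 0.0552
clock: 56.52
eef_pos: [0.5524, 0.2191, 0.1622]
tool_rot: [-0.678, -0.192, 0.195, 0.682]
ft_force: [0.7, -0.5, -0.2]
grip_width: 0.0557
[0.55242612 0.21914394 0.16218363] (array([0.41, 0.09, 0.31]), array([-0.04, -0.07, -0.02]))
```

View pics/w40z.png

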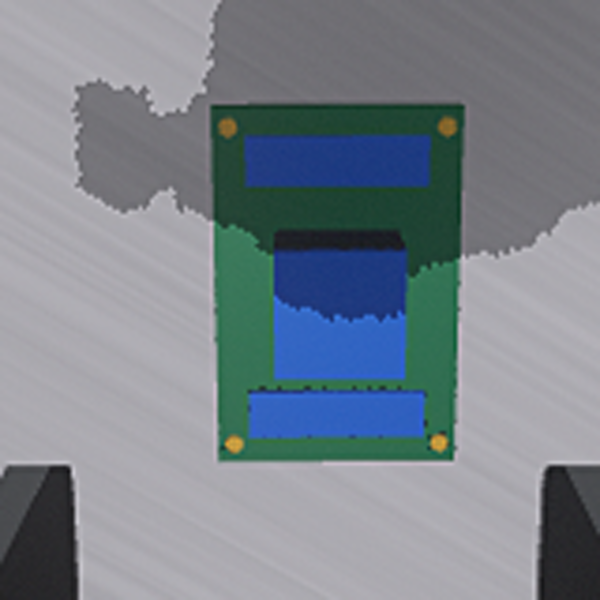

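Run:
```python
from pk import *
c=shot("wrist"); pick(c,200,130,3.75,[(211,105),(464,105),(454,461),(218,461)],[(274,250),(406,250),(406,380),(274,380)])
```

```text
plate [0.5574 0.2312 0.005 ] cap [0.5574 0.2312 0.029 ] ang 31.89 sides [np.float64(0.0598), np.float64(0.0902), np.float64(0.0602), np.float64(0.0901)]
target [0.5574 0.2312 0.017 ] 121.9
(array([0.44, 6.04, 0.25]), array([-0.04, -0.  , -0.02]))
```

```bash
python3 -m handwheel '[[0.3,1.5,0.2,0,0,0],[0.44,3.4,0.23,0,0,0],[0.44,5,0.23,0,0,0],[0.44,5.8,0.23,0,0,0],[0.44,6.04,0.23,0,0,0]]' 0.3;  python3 -m handwheel '[[0,0,0,0,0,0],[0,0,0,0,0,0],[0,0,0,0,0,0],[0,0,0,0,0,0],[0,0,0,0,0,0]]' -1; python3 -m handwheel '[[0,-1,0,0,0,0],[0,-2.5,0,0,0,0],[0,-4,0,0,0,0],[0,-5.5,0,0,0,0],[0,-7,0,0,0,0]]'
python3 - <<'E'
from h import *
print(rows([.64,.05,.19],down(np.radians(84.4))));shot("wrist","w41")
E
```

```text
clock: 57.25
eef_pos: [0.5563, 0.231, 0.009]
tool_rot: [-0.678, -0.191, 0.197, 0.682]
ft_force: [0.2, 0.3, 0.2]
grip_width: 0.0554
clock: 57.88
eef_pos: [0.5585, 0.232, 0.012]
tool_rot: [-0.678, -0.193, 0.195, 0.682]
ft_force: [-0.3, 0.3, 6.1]
grip_width: 0.0285
clock: 58.5
eef_pos: [0.5582, 0.2309, 0.1864]
tool_rot: [-0.678, -0.192, 0.197, 0.682]
ft_force: [-0.0, 0.4, -1.0]
grip_width: 0.0283
(array([-1.05, -0.19, -7.87]), array([-0.03,  3.75, -0.04]))
```

View pics/w41.png

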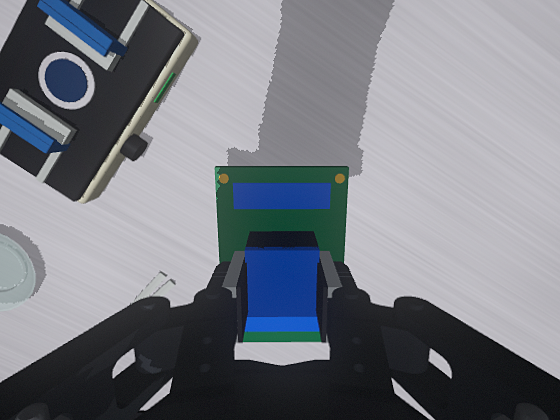

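Blue is held, with its plate edge at row 167, the same as yellow. Going to the stage.

```bash
python3 -m handwheel '[[-0.2,0,-1.6,0,0.7,0],[-0.4,-0.1,-3.2,0,1.5,0],[-0.6,-0.2,-4.8,0,2.3,0],[-0.8,-0.2,-6.4,0,3,0],[-1.05,-0.2,-7.8,0,3.75,0]]' ;python3 -m handwheel '[[0,0,0,0,0,0],[0,0,0,0,0,0],[0,0,0,0,0,0],[0,0,0,0,0,0],[0,0,0,0,0,0]]'
python3 - <<'E'
from st import *
c=shot("wrist","w42")
p,r=tool(); n=r.as_matrix()[:,1]
o,d=ray(c,[(214.5,166.5),(349.5,166.5)]); pl=p+n*(.0122-.005); t=((pl-o)@n)/(d@n); Q=o+d*t[:,None]; print((r.inv().apply(Q-p)*1000).round(1))
k=dict(h=12.2,dx=-.8,dz=-.4); print(cur(**k)); go([(-27,50,.3)],**k)
E
```

```text
clock: 59.18
eef_pos: [0.6397, 0.0502, 0.1885]
tool_rot: [-0.705, 0.039, -0.033, 0.707]
ft_force: [1.0, 0.6, -0.8]
grip_width: 0.0283
clock: 59.8
eef_pos: [0.6394, 0.0523, 0.1895]
tool_rot: [-0.705, 0.036, -0.032, 0.707]
ft_force: [-0.1, -1.2, -0.8]
grip_width: 0.0284
[[-45.8   7.2 -30.5]
 [-45.8   7.2  29.7]]
{'Lx': np.float64(25.5), 'Lz': np.float64(125.7), 'y': np.float64(22.8), 'th': np.float64(-0.007), 'ft': array([ 0.5, -0.1, -0.8]), 'w': 0.0286}
(-27, 50, 0.3) -> [-2.31, 2.51, -0.92] [-0.02, 0.0, -1.76]
```

View pics/w42.png

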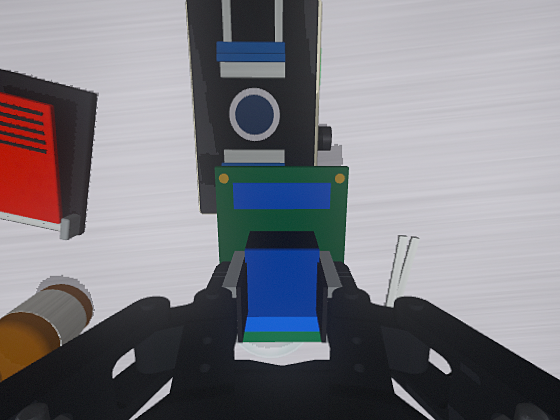

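```bash
python3 -m handwheel '[[-0.5,0.5,-0.25,0,0,-0.4],[-1,1,-0.5,0,0,-0.9],[-1.6,1.5,-0.7,0,0,-1.3],[-2.2,2.1,-0.92,0,0,-1.75],[-2.31,2.5,-0.92,0,0,-1.75]]';python3 -m handwheel '[[0,0,0,0,0,0],[0,0,0,0,0,0],[0,0,0,0,0,0],[0,0,0,0,0,0],[0,0,0,0,0,0]]'
python3 - <<'E'
from st import *
k=dict(h=12.2,dx=-.8,dz=-.4); print(cur(**k)); go([(-26,6,.3)],**k)
E
```

```text
clock: 60.48
eef_pos: [0.5746, 0.0344, 0.1249]
tool_rot: [0.703, 0.069, 0.137, -0.694]
ft_force: [-0.0, 0.2, -1.1]
grip_width: 0.0285
clock: 61.1
eef_pos: [0.5797, 0.0346, 0.1274]
tool_rot: [0.702, 0.071, 0.139, -0.694]
ft_force: [-1.0, -0.4, -0.8]
grip_width: 0.0285
{'Lx': np.float64(-26.5), 'Lz': np.float64(50.2), 'y': np.float64(-0.6), 'th': np.float64(0.298), 'ft': array([-1. , -0.4, -0.8]), 'w': 0.0285}
(-26, 6, 0.3) -> [-0.5, 1.69, 0.02] [-0.02, -0.0, -0.01]
```

```bash
python3 -m handwheel '[[-0.1,0.5,0,0,0,0],[-0.25,1,0,0,0,0],[-0.4,1.5,0,0,0,0],[-0.5,1.69,0.02,0,0,0],[-0.5,1.69,0.02,0,0,0]]';python3 -m handwheel '[[0,0,0,0,0,0],[0,0,0,0,0,0],[0,0,0,0,0,0],[0,0,0,0,0,0],[0,0,0,0,0,0]]'>/dev/null
python3 - <<'E'
from st import *
k=dict(h=12.2,dx=-.8,dz=-.4); print(cur(**k)); go([(-29,1.8,.3),(-34,1.3,.3),(-38,1.0,.3)],**k)
c=shot("wrist","w43"); im=cv2.imread("pics/w43.png")[90:180,200:360]; cv2.imwrite("pics/w43z.png",cv2.resize(im,(800,450),interpolation=cv2.INTER_CUBIC))
E
```

```text
clock: 61.72
eef_pos: [0.5792, 0.0351, 0.0823]
tool_rot: [0.703, 0.07, 0.139, -0.694]
ft_force: [0.2, -0.4, -0.6]
grip_width: 0.0285
{'Lx': np.float64(-26.3), 'Lz': np.float64(6.2), 'y': np.float64(-0.0), 'th': np.float64(0.298), 'ft': array([-0.1,  0.4, -0.8]), 'w': 0.028}
(-29, 1.8, 0.3) -> [-0.15, 0.13, 0.0] [-0.02, -0.0, -0.01]
(-34, 1.3, 0.3) -> [-0.35, 0.09, 0.0] [-0.02, -0.0, -0.01]
(-38, 1.0, 0.3) -> [-0.51, 0.06, 0.0] [-0.02, -0.0, -0.01]
```

View pics/w43z.png

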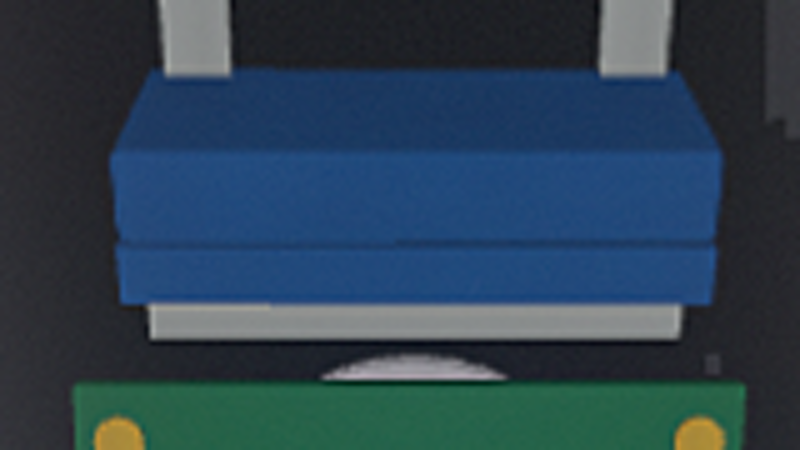

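The alignment matches yellow's: plate edge 75–745, jaw 111–722. Inserting.

```bash
python3 -m handwheel '[[-0.07,0.07,0,0,0,0],[-0.15,0.13,0,0,0,0],[-0.35,0.09,0,0,0,0],[-0.5,0.06,0,0,0,0],[-0.5,0.06,0,0,0,0]]'; python3 -m handwheel '[[-0.2,-0.05,0,0,0,0],[-0.4,-0.11,0,0,0,0],[-0.6,-0.17,0,0,0,0],[-0.77,-0.21,0,0,0,0],[-0.77,-0.21,0,0,0,0]]';python3 - <<'E'
from st import *
k=dict(h=12.2,dx=-.8,dz=-.4);c=shot("wrist","w44"); print(cur(**k)); go([(-56,0.8,.3),(-56.4,0.8,.15),(-57,0.7,.05),(-57,.6,0)],**k)
E
```

```text
clock: 63.02
eef_pos: [0.5679, 0.0363, 0.078]
tool_rot: [0.702, 0.071, 0.139, -0.694]
ft_force: [-0.5, 0.4, -0.4]
grip_width: 0.0284
clock: 63.65
eef_pos: [0.5512, 0.0381, 0.0791]
tool_rot: [0.702, 0.073, 0.141, -0.694]
ft_force: [7.5, -1.2, -4.1]
grip_width: 0.0287
{'Lx': np.float64(-54.9), 'Lz': np.float64(1.7), 'y': np.float64(0.1), 'th': np.float64(0.304), 'ft': array([ 8.1, -1.1, -3.2]), 'w': 0.0284}
(-56, 0.8, 0.3) -> [-0.05, 0.03, -0.01] [-0.02, -0.01, 0.03]
(-56.4, 0.8, 0.15) -> [-0.01, 0.31, -0.01] [-0.02, -0.01, 0.89]
(-57, 0.7, 0.05) -> [-0.03, 0.49, -0.01] [-0.02, -0.0, 1.46]
(-57, 0.6, 0) -> [-0.03, 0.59, -0.01] [-0.02, -0.0, 1.74]
```

View pics/w44.png

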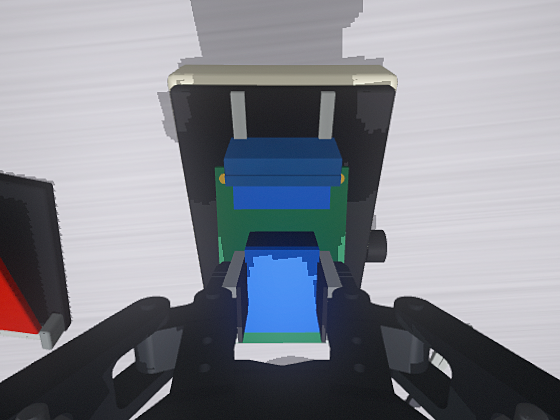

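```bash
python3 -m handwheel '[[-0.12,0,0,0,0,0],[-0.13,0.1,0,0,0,0.3],[-0.13,0.22,0,0,0,0.65],[-0.13,0.34,0,0,0,1],[-0.14,0.44,0,0,0,1.35]]'
python3 - <<'E'
from st import *
k=dict(h=12.2,dx=-.8,dz=-.4); c=shot("wrist","w45"); print(cur(**k)); go([(-57,.6,0),(-57,0,0)],**k)
E
python3 -m handwheel '[[-0.02,0.02,0,0,0,0.05],[-0.03,0.05,0,0,0,0.15],[-0.03,0.09,0,0,0,0.28],[-0.03,0.15,0,0,0,0.42],[-0.03,0.17,0,0,0,0.42]]'
python3 - <<'E'
from st import *
k=dict(h=12.2,dx=-.8,dz=-.4); c=shot("wrist","w46"); print(cur(**k));go([(-57,0,0)],**k)
E
```

```text
clock: 64.32
eef_pos: [0.5535, 0.0379, 0.0685]
tool_rot: [0.706, -0.009, 0.06, -0.706]
ft_force: [8.3, -1.6, -0.4]
grip_width: 0.0287
{'Lx': np.float64(-56.3), 'Lz': np.float64(0.9), 'y': np.float64(0.2), 'th': np.float64(0.071), 'ft': array([11. , -2.4,  1.3]), 'w': 0.0281}
(-57, 0.6, 0) -> [-0.0, 0.14, -0.01] [-0.02, -0.0, 0.41]
(-57, 0, 0) -> [-0.0, 0.16, -0.01] [-0.02, -0.0, 0.41]
clock: 65.0
eef_pos: [0.5539, 0.0379, 0.0644]
tool_rot: [-0.705, 0.034, -0.035, 0.708]
ft_force: [8.7, -1.5, 3.6]
grip_width: 0.0285
{'Lx': np.float64(-58.2), 'Lz': np.float64(0.1), 'y': np.float64(0.2), 'th': np.float64(0.001), 'ft': array([ 9.2, -1.4,  4.3]), 'w': 0.0283}
(-57, 0, 0) -> [0.05, 0.01, -0.01] [-0.02, -0.0, 0.01]
```

View pics/w46.png

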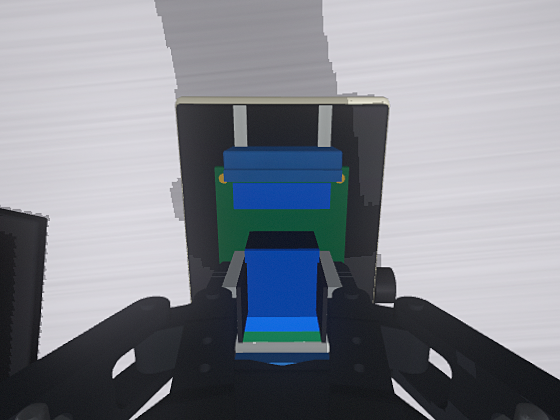

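Blue is level on both ledges. Releasing and checking.

```bash
python3 -m handwheel '[[0,0,0,0,0,0],[0,0,0,0,0,0],[0,0,0,0,0,0],[0,0,0,0,0,0],[0,0,0,0,0,0]]' 0.3 ; python3 -m handwheel '[[0,-0.5,0,0,0,0],[0,-1.2,0,0,0,0],[0,-2,0,0,0,0],[0,-3,0,0,0,0],[0,-3.5,0,0,0,0]]';python3 -m handwheel '[[0,0,0,0,0,0],[0,0,0,0,0,0],[0,0,0,0,0,0],[0,0,0,0,0,0],[0,0,0,0,0,0]]'
python3 - <<'E'
from st import *
c=shot("wrist","w47"); im=cv2.imread("pics/w47.png")[155:315,205:365]; cv2.imwrite("pics/w47z.png",cv2.resize(im,(600,600),interpolation=cv2.INTER_CUBIC))
print(rows([.554,-.161,.12],down(np.radians(71.1))))
E
```

```text
clock: 65.68
eef_pos: [0.5477, 0.0384, 0.0614]
tool_rot: [-0.705, 0.038, -0.03, 0.708]
ft_force: [-0.2, -1.0, -0.4]
grip_width: 0.0555
clock: 66.3
eef_pos: [0.5499, 0.038, 0.1514]
tool_rot: [-0.705, 0.037, -0.032, 0.708]
ft_force: [0.5, 0.1, 0.6]
grip_width: 0.0553
clock: 66.92
eef_pos: [0.5487, 0.038, 0.1487]
tool_rot: [-0.705, 0.038, -0.03, 0.707]
ft_force: [-0.1, 0.3, -0.1]
grip_width: 0.0556
(array([ 0.99,  1.12, -7.9 ]), array([-0.01,  1.33, -0.07]))
```

View pics/w47z.png

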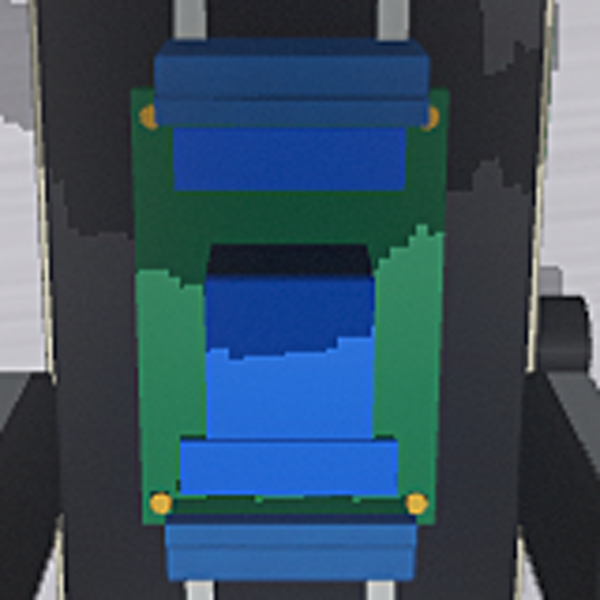

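Blue is clamped in the same picture positions as yellow (plate 131–449, rows 91–524). Next is the paddle.

```bash
python3 -m handwheel '[[0.2,-0.3,-1.6,0,0.3,0],[0.4,0,-3.2,0,0.6,0],[0.6,0.3,-4.8,0,0.9,0],[0.8,0.7,-6.4,0,1.2,0],[1,1.1,-7.9,0,1.33,0]]' -1;python3 -m handwheel '[[0,0,0,0,0,0],[0,0,0,0,0,0],[0,0,0,0,0,0],[0,0,0,0,0,0],[0,0,0,0,0,0]]'; python3 -m handwheel '[[0,1.5,0,0,0,0],[0,2.8,0,0,0,0],[0,3.4,0,0,0,0],[0,3.9,0,0,0,0],[0,3.95,0,0,0,0]]'; python3 -m handwheel '[[0,0.06,0,0,0,0],[0,0.06,0,0,0,0],[0,0.08,0,0,0,0],[0,0.08,0,0,0,0],[0,0.08,0,0,0,0]]';  python3 -m handwheel '[[0,-1,0,0,0,0],[0,-2,0,0,0,0],[0,-3,0,0,0,0],[0,-4.5,0,0,0,0],[0,-5.5,0,0,0,0]]'
python3 - <<'E'
from st import *
c=shot("wrist","w48");
p=S+R.from_euler("z",SA).apply([0,.0005,.085]); print(rows(p,down(SA+np.pi/2)))
E
```

```text
clock: 67.6
eef_pos: [0.5543, -0.1623, 0.1205]
tool_rot: [-0.697, 0.12, -0.113, 0.698]
ft_force: [0.6, -0.6, -0.2]
grip_width: -0.0003
clock: 68.22
eef_pos: [0.5545, -0.1603, 0.121]
tool_rot: [-0.697, 0.119, -0.112, 0.698]
ft_force: [-0.5, 0.7, -0.6]
grip_width: -0.0003
clock: 68.85
eef_pos: [0.5521, -0.1599, 0.0237]
tool_rot: [-0.696, 0.12, -0.111, 0.699]
ft_force: [-7.6, 4.0, 13.0]
grip_width: 0.0001
clock: 69.47
eef_pos: [0.5522, -0.1599, 0.0234]
tool_rot: [-0.697, 0.12, -0.112, 0.699]
ft_force: [-11.2, 3.7, 21.2]
grip_width: 0.0003
clock: 70.1
eef_pos: [0.556, -0.1614, 0.1603]
tool_rot: [-0.697, 0.118, -0.114, 0.698]
ft_force: [0.4, -0.4, -0.6]
grip_width: -0.0
(array([-2.25,  1.08,  7.62]), array([-0.01, -1.33, -0.01]))
```

View pics/w48.png

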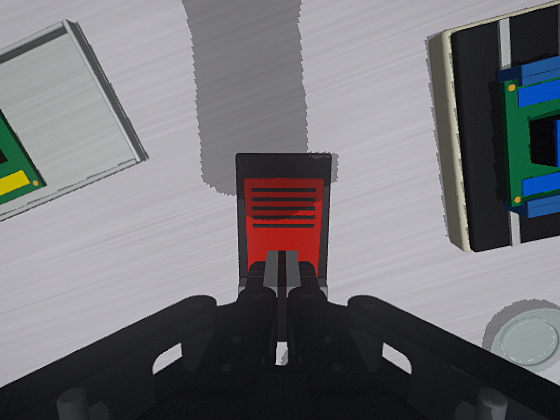

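```bash
python3 -m handwheel '[[-0.5,0.1,1.6,0,-0.3,0],[-1,0.2,3.2,0,-0.6,0],[-1.5,0.4,4.8,0,-0.9,0],[-2,0.6,6.4,0,-1.2,0],[-2.23,1.05,7.63,0,-1.33,0]]' 0.3;python3 -m handwheel '[[0,0,0,0,0,0],[0,0,0,0,0,0],[0,0,0,0,0,0],[0,0,0,0,0,0],[0,0,0,0,0,0]]'
python3 - <<'E'
from st import *
c=shot("wrist","w49")
p=S+R.from_euler("z",SA).apply([0,.0005,.011]); print(rows(p,down(SA+np.pi/2)))
E
```

```text
clock: 70.78
eef_pos: [0.5641, 0.0394, 0.1327]
tool_rot: [-0.705, 0.036, -0.031, 0.708]
ft_force: [0.5, 0.0, 0.2]
grip_width: 0.0552
clock: 71.4
eef_pos: [0.5635, 0.0369, 0.1321]
tool_rot: [-0.705, 0.038, -0.031, 0.708]
ft_force: [0.1, 1.5, -0.4]
grip_width: 0.0556
(array([ 0.14,  2.76, -0.01]), array([-0.02, -0.  , -0.06]))
```

View pics/w49.png

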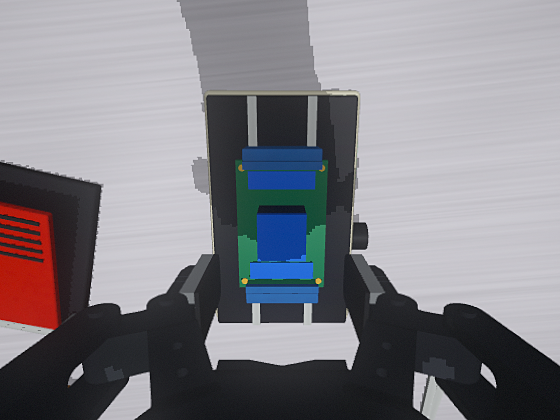

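```bash
python3 -m handwheel '[[0.15,1,0,0,0,0],[0.15,1.8,0,0,0,0],[0.15,2.5,0,0,0,0],[0.15,2.76,0,0,0,0],[0.15,2.76,0,0,0,0]]' 0.3;python3 -m handwheel '[[0,0,0,0,0,0],[0,0,0,0,0,0],[0,0,0,0,0,0],[0,0,0,0,0,0],[0,0,0,0,0,0]]' -1; python3 -c "
from st import *
print(cur(h=12,dx=0,dz=0))"; python3 -m handwheel '[[-0.12,-0.02,0,0,0,0],[-0.26,-0.03,0,0,0,0],[-0.4,-0.03,0,0,0,0],[-0.55,-0.03,0,0,0,0],[-0.6,-0.03,0,0,0,0]]'
python3 - <<'E'
from st import *
c=shot("wrist","w50"); print(cur(h=12,dx=0,dz=0))
E
```

```text
clock: 72.08
eef_pos: [0.5662, 0.0374, 0.0627]
tool_rot: [-0.705, 0.038, -0.031, 0.707]
ft_force: [0.2, 0.1, 0.4]
grip_width: 0.0555
clock: 72.7
eef_pos: [0.5673, 0.037, 0.0642]
tool_rot: [-0.705, 0.037, -0.032, 0.707]
ft_force: [0.2, -1.3, 6.6]
grip_width: 0.0285
{'Lx': np.float64(-44.0), 'Lz': np.float64(0.6), 'y': np.float64(1.0), 'th': np.float64(-0.008), 'ft': array([ 0.2, -1.3,  6.6]), 'w': 0.0285}
clock: 73.32
eef_pos: [0.5549, 0.0383, 0.0648]
tool_rot: [-0.705, 0.036, -0.033, 0.707]
ft_force: [7.4, -3.2, -1.2]
grip_width: 0.0283
{'Lx': np.float64(-56.5), 'Lz': np.float64(0.9), 'y': np.float64(1.1), 'th': np.float64(-0.003), 'ft': array([ 7.5, -3.9, -0.2]), 'w': 0.0284}
```

View pics/w50.png

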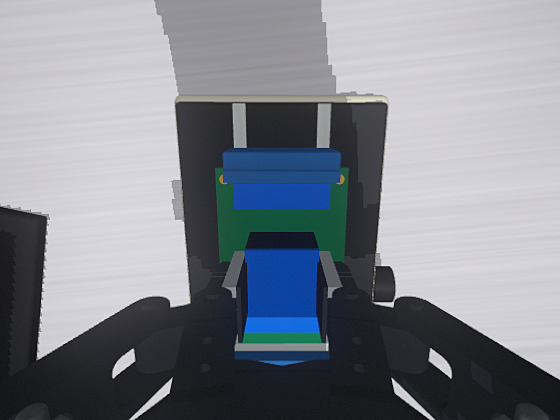

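Slid in 12.5 mm. Now I raise the far end and draw it out.

```bash
python3 -m handwheel '[[-0.02,-0.09,0,0,0,-0.3],[-0.04,-0.18,0,0,0,-0.6],[-0.07,-0.28,0,0,0,-0.9],[-0.1,-0.38,0,0,0,-1.3],[-0.13,-0.52,0,0,0,-1.72]]'
python3 - <<'E'
from st import *
c=shot("wrist","w51"); print(cur(h=12,dx=0,dz=0))
E
python3 -m handwheel '[[0.35,0.08,0,0,0,0],[0.7,0.17,0,0,0,0],[1,0.22,0,0,0,0],[1.25,0.25,0,0,0,0],[1.4,0,0,0,0,0]]' ; python3 -m handwheel '[[0.2,-0.5,0,0,0,0],[0.4,-1.2,0,0,0,0],[0.6,-2,0,0,0,0],[0.8,-2.8,0,0,0,0],[0.9,-3.6,0,0,0,0]]'
python3 - <<'E'
from st import *
c=shot("wrist","w52"); print(cur(h=12,dx=0,dz=0))
E
```

```text
clock: 74.0
eef_pos: [0.5513, 0.0387, 0.0784]
tool_rot: [0.703, 0.07, 0.139, -0.694]
ft_force: [7.3, -4.0, -6.0]
grip_width: 0.0285
{'Lx': np.float64(-56.6), 'Lz': np.float64(1.1), 'y': np.float64(1.1), 'th': np.float64(0.298), 'ft': array([ 4.9, -2.3,  0.4]), 'w': 0.0283}
clock: 74.68
eef_pos: [0.5812, 0.036, 0.0861]
tool_rot: [0.703, 0.067, 0.135, -0.695]
ft_force: [-0.7, 0.4, -1.1]
grip_width: 0.0287
clock: 75.3
eef_pos: [0.5777, 0.0361, 0.1815]
tool_rot: [0.703, 0.068, 0.137, -0.695]
ft_force: [0.8, 0.2, -0.1]
grip_width: 0.0284
{'Lx': np.float64(-26.7), 'Lz': np.float64(108.1), 'y': np.float64(1.4), 'th': np.float64(0.296), 'ft': array([-0.5,  0.4,  0.9]), 'w': 0.0285}
```

View pics/w52.png

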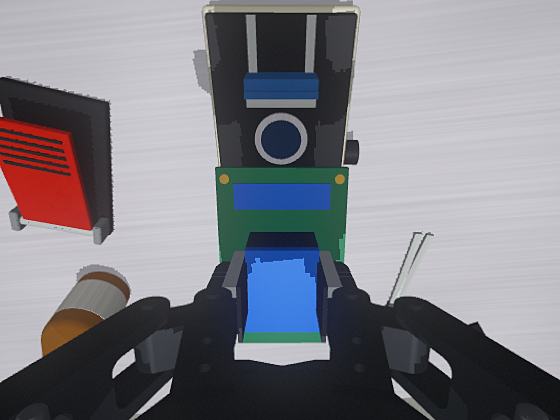

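```bash
python3 -m handwheel '[[0,0,-1.7,0,0,0.4],[-0.3,-0.2,-3.4,0,-0.1,0.8],[-0.5,-0.4,-5.1,0,-0.2,1.2],[-0.7,-0.6,-6.8,0,-0.3,1.5],[-0.8,-0.8,-8.5,0.05,-0.4,1.71]]' ; python3 -m handwheel '[[-0.1,-0.1,-1.7,0,-0.1,0],[-0.2,-0.2,-3.4,0,-0.2,0],[-0.3,-0.3,-5.1,0,-0.3,0],[-0.4,-0.3,-6.8,0,-0.4,0],[-0.6,-0.3,-7,0,-0.5,0]]' ;python3 -m handwheel '[[0,0,0,0,0,0],[0,0,0,0,0,0],[0,0,0,0,0,0],[0,0,0,0,0,0],[0,0,0,0,0,0]]'
python3 - <<'E'
from h import *
shot("wrist","w53")
for z in(.08,.021): print(rows([.432,-.3105,z],down(np.radians(93.4))))
E
```

```text
clock: 75.97
eef_pos: [0.5321, -0.1742, 0.1929]
tool_rot: [-0.706, 0.013, -0.006, 0.708]
ft_force: [0.9, -0.0, -0.9]
grip_width: 0.0285
clock: 76.6
eef_pos: [0.5119, -0.3504, 0.1994]
tool_rot: [-0.706, -0.017, 0.023, 0.707]
ft_force: [-0.1, 0.4, -0.4]
grip_width: 0.0287
clock: 77.22
eef_pos: [0.5127, -0.3472, 0.1997]
tool_rot: [-0.706, -0.018, 0.025, 0.708]
ft_force: [-0.1, -0.4, -0.7]
grip_width: 0.0286
(array([-3.09,  4.82,  1.65]), array([-0.02,  0.01, -0.05]))
(array([-3.07,  7.18,  1.65]), array([-0.02,  0.01, -0.05]))
```

View pics/w53.png

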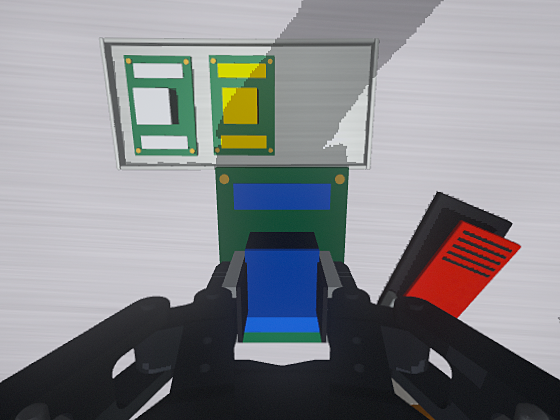

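Run:
```python
from h import *
c=shot("wrist"); y=plane(c,[(275,56),(274,155)],.009); w=plane(c,[(372,47),(366,165)],.010)
print(y,w); print("mid",((y+w)/2).mean(0), np.linalg.norm((w-y).mean(0)))
```

```text
[[ 0.38977582 -0.36085782  0.009     ]
 [ 0.47883565 -0.35701444  0.009     ]] [[ 0.37756795 -0.27386401  0.01      ]
 [ 0.48322182 -0.26573096  0.01      ]]
mid [ 0.43235031 -0.3143668   0.0095    ] 0.08922999957239638
```

```bash
python3 -m handwheel '[[-1,1,0.5,0,0,0],[-2,2.2,1,0,0,0],[-3.07,3.3,1.58,0,0,0],[-3.07,4.3,1.58,0,0,0],[-3.07,5,1.58,0,0,0]]'; python3 -m handwheel '[[0,0,0,0,0,0],[0,0.5,0,0,0,0],[0,1.1,0,0,0,0],[0,1.7,0,0,0,0],[0,2.15,0,0,0,0]]'
python3 - <<'E'
from h import *
shot("wrist","w54")
print(rows([.432,-.312,.0165],down(np.radians(93.4))),bot.get_obs()["ft_force"])
E
```

```text
clock: 77.95
eef_pos: [0.4316, -0.3121, 0.0745]
tool_rot: [-0.706, -0.018, 0.024, 0.708]
ft_force: [0.5, -0.1, -0.8]
grip_width: 0.0286
clock: 78.58
eef_pos: [0.4314, -0.3121, 0.0203]
tool_rot: [-0.706, -0.018, 0.025, 0.708]
ft_force: [-0.3, -0.0, -0.6]
grip_width: 0.0285
(array([ 0.05,  0.1 , -0.02]), array([-0.03,  0.  , -0.07])) [-0.58486108 -0.18437412 -1.93411263]
```

View pics/w54.png

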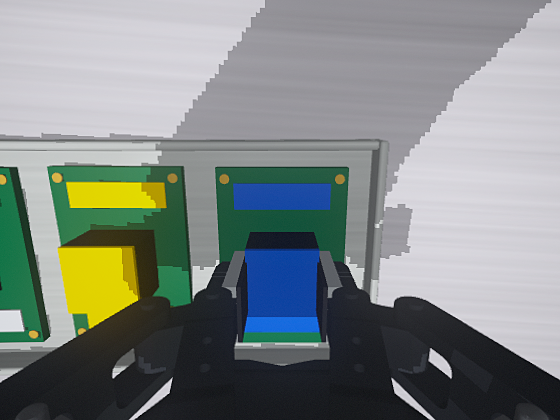

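```bash
python3 -m handwheel '[[0,0.06,0,0,0,0],[0,0.12,0,0,0,0],[0,0.17,0,0,0,0],[0,0.17,0,0,0,0],[0,0.17,0,0,0,0]]'; python3 -m handwheel '[[0,0,0,0,0,0],[0,0,0,0,0,0],[0,0,0,0,0,0],[0,0,0,0,0,0],[0,-0.1,0,0,0,0]]' -0.05; python3 -m handwheel '[[0,-1,0,0,0,0],[0,-2,0,0,0,0],[0,-3,0,0,0,0],[0,-4.5,0,0,0,0],[0,-6,0,0,0,0]]'; python3 -m handwheel '[[0,-1,0,0,0,0],[1,-1.5,0,0,0,0],[1.5,-2,0,0,0,0],[2,-2,0,0,0,0],[2,-2,0,0,0,0]]'
python3 - <<'E'
from meas import *
shot("wrist","w55"); c=shot("scene","s55"); c=shot("top","t55"); print(bot.get_obs()["ft_force"])
im=cv2.imread("pics/s55.png")[150:280,70:340]; cv2.imwrite("pics/s55z.png",cv2.resize(im,(800,385),interpolation=cv2.INTER_CUBIC))
E
```

```text
clock: 79.25
eef_pos: [0.432, -0.3125, 0.0176]
tool_rot: [-0.706, -0.018, 0.024, 0.708]
ft_force: [0.4, -0.3, -0.3]
grip_width: 0.0285
clock: 79.88
eef_pos: [0.4317, -0.3123, 0.0198]
tool_rot: [-0.706, -0.018, 0.024, 0.708]
ft_force: [0.4, -0.7, 0.9]
grip_width: 0.0409
clock: 80.5
eef_pos: [0.433, -0.3126, 0.171]
tool_rot: [-0.706, -0.018, 0.024, 0.708]
ft_force: [0.1, -0.2, -0.3]
grip_width: 0.0404
clock: 81.12
eef_pos: [0.4839, -0.3095, 0.2186]
tool_rot: [-0.706, -0.018, 0.025, 0.708]
ft_force: [-1.1, 0.6, -0.0]
grip_width: 0.0403
[-0.27821282 -0.12514101  0.05118312]
```

View pics/w55.png

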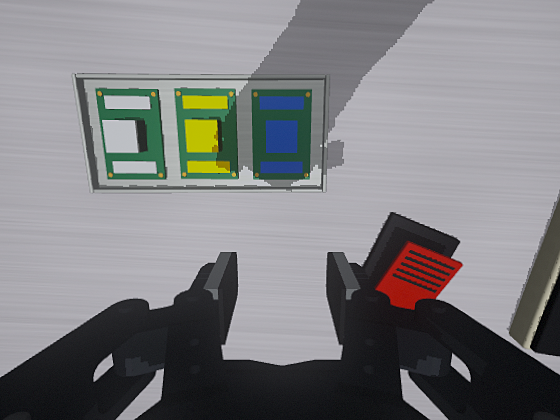

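View pics/s55z.png

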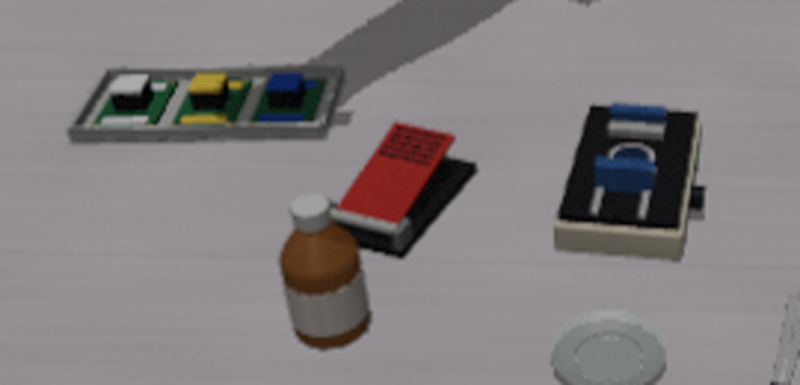

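View pics/t55.png

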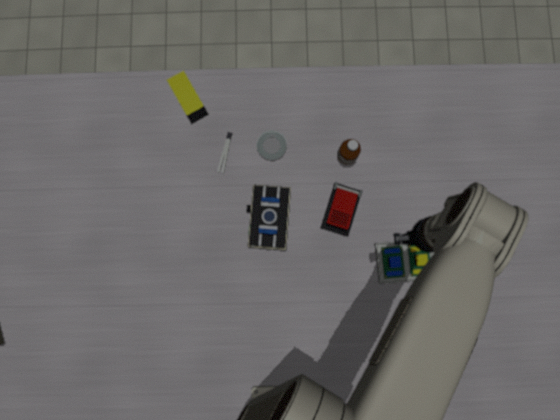

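All three carriers lie side by side in the tray (wrist view, at about (130,134), (207,134) and (281,135)). The paddle is up, the jaws are at rest, and the bystanders haven't moved. Handing in.

```bash
python3 -m handwheel '[[0,0,0,0,0,0],[0,0,0,0,0,0],[0,0,0,0,0,0],[0,0,0,0,0,0],[0,0,0,0,0,0]]'; python3 -c "
from workcell import bot
print(bot.job_done())"
```

```text
clock: 81.9
eef_pos: [0.4836, -0.3099, 0.2195]
tool_rot: [-0.706, -0.018, 0.024, 0.708]
ft_force: [0.5, -0.8, -0.4]
grip_width: 0.0404
the job is handed in; nothing more can be done
None
```

All three carriers were there. I photographed them in the order white, yellow, blue, laid each one in the steel tray before loading the next, and handed the job in at about 82 s. No verdict is reported on hand-in.

- **Clamping:** Each carrier sat level between both jaws after release. Yellow measured within 0.6 mm of centre. Blue was judged only by its picture matching yellow's, not measured separately.
- **White's offset:** White measured about 1.3 mm off the stage centre I had estimated. The jaw walls showed the same 1.4 mm shift, so I put it down to camera error; it is inside the 3 mm limit either way.
- **Paddle:** Each press reached the stop (tool tip at 23 to 24 mm, about 22 N), and the paddle rose again each time.
- **Final pictures:** The last scene, top and wrist views show the three carriers flat side by side in the tray. The paddle is up, both jaws are at rest, and the dish, bottle and tweezers are where they started.

I noticed no knock to a carrier and no slackening of the grip. None of the checks failed.

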